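# Make up a lot of paperweights for collection

## Robot

A 7-joint arm with a two-finger parallel gripper is mounted at the origin on the work surface. World frame = base frame: x ahead of the robot, y to its left, z up, the work surface at z = 0. Lengths are in m, angles in rad, forces in N, time in s.
With the tool pointing down it reaches from about 0.425 to 0.975 m from the base axis. Payload 16.7 kg.
Tool frame: the origin (TCP) lies between the finger pads; the fingertips stand robot.tips_ahead ahead of it and the grasp point (between the pads) lies 2 mm behind it (robot.tips_ahead is the distance from the TCP to the fingertips, in m); z points along the fingers, y is the line along which they close (so a half turn about z gives the same grasp; the last joint's range is limited). The gripper opens to 85 mm and grips with 20 to 120 N. Pads are 22 mm wide; open, the fingers measure 114 mm over their backs; the gripper's body (76 mm by 85 mm) begins 54 mm behind the grasp point. The pads swing forward as they close: fully open they stand 13 mm farther back than shut.
Start: joints at [1.161, 0.426, 0.074, 1.606, -0.034, 1.111, -0.067], TCP at [0.174, -0.652, 0.248] pointing down, gripper open.
Joint ranges: [-2.85, 2.85], [-0.5, 2.14], [-1.23, 1.37], [0.21, 2.46], [-1.02, 4.16], [0.16, 2.05], [-2.73, 2.73]. Speed limits (rad/s): [1.89, 1.89, 2.39, 2.39, 3.01, 3.01, 3.01].

## Interface

Orientations are given as a unit quaternion [w, x, y, z].
In Python, from rig import robot, vision gives the robot as it stands. The module is installed in compiled form; this text tells all that it offers.
- The arm moves only by the tool arm_command, never from a script. Its argument "series" is a list of rows, each an object with "slide": the shift along the world's x, y, z as a fraction of full scale, a list of three; "dr": the turn, a rotation vector about the world's x, y, z as a fraction of full scale, a list of three; "gripper": the opening, from 0 (shut) to 1 (fully open). In form: [{"slide": [tx, ty, tz], "dr": [ax, ay, az], "gripper": gripper}, ...]. A call has 1 to 10 rows; each row is the pose to reach, as a shift and turn from the pose commanded when the call began, turning the shorter way round; what a row does not reach only later rows make up. Full scale, the value 1, is 500 mm for a shift and 180 degrees for a turn. A row lasts 1/12 s, in which the tool goes at most 41.7 mm and 7.16 degrees, less where a joint would pass 70% of its speed; a pose out of reach is approached as far as the arm can. A call with a number of a shift or a turn outside -1 to 1 is refused whole. A call with a gripper value outside its range is refused whole. The fingers move at their own pace and stop on an object; "grip_force" is the grip in N (left out, the last holds). Time passes only in rows, so rows that repeat a pose let the fingers close. It gives the time, the measured TCP pose, the force, the opening and the grip force at its end, in the units of the state.
- robot.sense(): the state, without advancing time (a new reading comes with each control period).
- vision.get_image(name): name is "side" or "top"; returns (picture, depth): 400x640x3 uint8, red, green, blue; 400x640 float32, m along the optical axis (not along the pixel's ray), 0 where there is no reading.
- vision.camera_model(name): a dict with "fovy" (degrees; the focal length in pixels is half the picture's height over the tangent of half this angle, whatever the lens; pixels are square), "cx", "cy" (the principal point, pixels), "distortion" ([k1, k2, p1, p2, k3] as OpenCV has them; the pictures are not rectified), "origin" and "orientation" of the camera in the world. Camera axes: x right, y up, looking along -z (the intrinsics and any distortion apply to the point x, -y, -z); pixel columns grow to the right and rows downward; lengths in m; the calibration is good to about 2 mm. A picture is of the moment at which its call begins. camera_model takes no time and is no camera call.
- robot.sign_off(): hands the job in; it is judged then, once.
The state is a dict: "time": time; "joint_positions": joint angles; "joint_velocities": joint speeds; "effort": joint torques, N m; "ee_pos": TCP position; "ee_rot": TCP orientation; "ft_force": force on the tool from outside, world axes, zero at the start; "wrist_torque": the same for the moment, N m; "finger_gap": opening from 0.0 (shut) to 1.0 (fully open); "finger_force": force on a finger pad.
Only numpy, scipy, OpenCV 4.12 (cv2) and the standard library are available. Lean on these libraries where they do the work, as an engineer would, in place of code of your own. Each camera call takes 0.05 s, during which the arm holds its last target. There are 200 camera calls.

## Task

Make up the lot for collection: put any wooden furniture foot left over in the partitioned carton into the white pot, slide the carton fully home against the loading stop on the robot's left, and there lower every marble paperweight gently into it, one to a compartment, setting each down on the foam rather than dropping or pressing it. Then slide the loaded carton fully home against the collection stop on the right. Also hang the tent-shaped lot marker astride the horizontal bar of the stand, and leave the coffee grinder, canister, books and mug where they are.

Things in the scene. Friction and masses are not known exactly. Their poses are not given: they have to be found in the camera images.
- carrier (a joint): position of the carton carrier along its slide, in m: 0 = hard against the loading stop at the robot's left (+y) end, 0.200 = hard against the collection stop at the right (-y) end; moving to the right increases it. It slides stiffly (about 3 N) and stays where it is left.
- track: the fixed slide: dark steel base 110 x 610 mm with two aluminium rails along its y axis and a stop block at each end; origin on the table under its middle. It may be turned a few degrees. The carrier on it is a plywood sled with an open cardboard carton, 144 mm (x) by 350 mm (y), divided by 3 cross walls into a row of 4 compartments; walls 6 mm thick, rim 104 mm above the table.
- handle_top (a point): centre of the top of the carrier's handle: an upright aluminium post on the carton's robot side (-x), 24 mm (x) by 16 mm (y), top 112 mm above the table, standing free for 80 mm down; the gap between it and the carton wall is 18 mm. Pinch it across y and move it along the slide. Axes as the slide.
- carton_floor (a point): middle of the carton, level with the top of the foam pads (48 mm above the table); axes as the slide. The centres of the four compartments lie at y = +129, +43, -43 and -129 mm from it; each is 132 mm (x) by 80 mm (y) inside, and its walls rise 56 mm above this level.
- bar_mid (a point): middle of a level round steel bar 12 mm thick, held between two posts 190 mm apart on a fixed dark steel base 100 x 230 x 12 mm; this point is on its centre line, 150 mm above the table; y runs along the bar.
- marker: lot marker: a bare aluminium tent 60 mm long (its y), two 4 mm legs splaying from 18 mm apart inside at the top to 60 mm over all at the foot, with a 10 mm thick (x), 44 mm long (y), 34 mm high grip fin on top. Origin at the centre of the underside of its ridge plate (what rests on the bar): the fin spans 4 to 38 mm above it, the feet are 65 mm below it. It stands on the table at the start.
- pad1: grey foam pad, 12 mm thick, on the floor of compartment 1; its top is 48 mm above the table and gives about 1 mm under a paperweight. Origin on the table under the middle of the whole carton.
- pad2: grey foam pad, 12 mm thick, on the floor of compartment 2; its top is 48 mm above the table and gives about 1 mm under a paperweight. Origin on the table under the middle of the whole carton.
- pad3: grey foam pad, 12 mm thick, on the floor of compartment 3; its top is 48 mm above the table and gives about 1 mm under a paperweight. Origin on the table under the middle of the whole carton.
- pad4: grey foam pad, 12 mm thick, on the floor of compartment 4; its top is 48 mm above the table and gives about 1 mm under a paperweight. Origin on the table under the middle of the whole carton.
- weight1: round pale marble paperweight, 50 mm across, 40 mm high, flat underneath (35 mm), domed on top; origin on its axis at its widest, 17 mm above its underside. All alike; some may be absent.
- weight2: round pale marble paperweight, 50 mm across, 40 mm high, flat underneath (35 mm), domed on top; origin on its axis at its widest, 17 mm above its underside. All alike; some may be absent.
- weight3: round pale marble paperweight, 50 mm across, 40 mm high, flat underneath (35 mm), domed on top; origin on its axis at its widest, 17 mm above its underside. All alike; some may be absent.
- weight4: round pale marble paperweight, 50 mm across, 40 mm high, flat underneath (35 mm), domed on top; origin on its axis at its widest, 17 mm above its underside. All alike; some may be absent.
- foot1: turned dark wooden foot of a piece of furniture, like a pear standing on its narrow end: round, 42 mm across near the top, 55 mm high, 30 mm across underneath; origin on its axis at its widest, 37 mm above its underside. At the start it stands in one of the carton's compartments. One of the two may be absent.
- foot2: turned dark wooden foot of a piece of furniture, like a pear standing on its narrow end: round, 42 mm across near the top, 55 mm high, 30 mm across underneath; origin on its axis at its widest, 37 mm above its underside. At the start it stands in one of the carton's compartments. One of the two may be absent.
- pot: fixed white round pot, open on top, 164 mm across at the rim, wall 4 mm, 75 mm high, with a small handle on each side along its y axis; origin at the centre of its underside.
- pot_in (a point): centre of the pot's inner floor.
- grinder: bystander: wooden coffee grinder, 110 mm square, 170 mm high; origin at the centre of its underside.
- canister: bystander: white square canister, 106 mm square, 175 mm high; origin at the centre of its underside.
- books: bystander: pile of three books, 115 x 170 x 67 mm; origin at the centre of its underside.
- mug: bystander: white mug, 80 mm across, 90 mm high; origin at the centre of its underside.
Not all that is in view belongs to the job. What is shaped like the weight2 but orange or turquoise is not meant. Leave any orange look-alike of the foot2 alone.

How it is judged:
By the outcome, as a careful person would: the job done as asked, in the order asked, and still so for the second after the job is handed in, with the robot touching nothing.
Of foot1, foot2 only 1 to 2 are there at a start; the rules pass over those that are not, and their reading is None.
Of weight1, weight2, weight3, weight4 only 3 to 4 are there at a start; the rules pass over those that are not, and their reading is None.
At some moment in a run one of weight1, weight2, weight3, weight4, marker may be knocked a few centimetres aside while the robot is not near it.
It also fails if it takes over 208 s, if anything falls off the work surface, if the arm or the gripper's body presses on something with over 40 N, if the wrist force passes 120 N, or if a joint passes its speed limit or range.

## Working session

There is one attempt and no reset: what is moved stays moved. The work goes in short steps, Python scripts to look and compute and a tool call to move; the robot and the scene stay as the last step left them, time stands still between calls to the robot, and variables do not carry over. Pictures are saved under pics/ and viewed, at most 14 in all, crops included, and the job is handed in when it is done.

Besides the shell and the picture viewer there is one more tool, called as name(argument=value, ...), one argument or row to a line, values as JSON. arm_command: Moves the arm, as the interface text tells. Shift numbers are shares of 500 mm and turn numbers shares of 180 degrees, none past 1 either way. Its arguments: {"type":"object","properties":{"series":{"type":"array"},"grip_force":{"type":"number"}},"required":["series"]}

```bash
mkdir -p pics; ls; cat > h.py <<'E'
import numpy as np, cv2
from scipy.spatial.transform import Rotation as R
from rig import robot, vision
def cam(n):
    m=vision.camera_model(n); f=200/np.tan(np.radians(m['fovy'])/2)
    K=np.array([[f,0,m['cx']],[0,f,m['cy']],[0,0,1.]]); q=m['orientation']
    Rm=R.from_quat([q[1],q[2],q[3],q[0]]).as_matrix()@np.diag([1,-1,-1])
    return K,np.array(m['distortion'],float),Rm,np.array(m['origin'])
def rays(n,uv):
    K,D,Rm,o=cam(n); p=cv2.undistortPoints(np.array(uv,float).reshape(-1,1,2),K,D).reshape(-1,2)
    return o,np.c_[p,np.ones(len(p))]@Rm.T
def plane(n,uv,z):
    o,d=rays(n,uv); return o+d*((z-o[2])/d[:,2])[:,None]
def cloud(n,dep):
    v,u=np.mgrid[0:400,0:640]; o,d=rays(n,np.c_[u.ravel(),v.ravel()])
    return (o+d*dep.ravel()[:,None]).reshape(400,640,3)
def proj(n,P):
    K,D,Rm,o=cam(n); c=(np.array(P,float).reshape(-1,3)-o)@Rm
    return cv2.projectPoints(c,np.zeros(3),np.zeros(3),K,D)[0].reshape(-1,2)
def shot(n,tag):
    im,d=vision.get_image(n); np.savez(f'{tag}.npz',im=im,d=d); cv2.imwrite(f'pics/{tag}.png',im[...,::-1]); return im,d
E
python3 - <<'E'
from h import *
for n in('top','side'):
    shot(n,n+'0'); m=vision.camera_model(n); print(m)
s=robot.sense(); print(s); print(robot.tips_ahead)
E
```

```text
pics
{'fovy': 53.037110333542024, 'cx': 323.9770326585566, 'cy': 198.57239600164252, 'distortion': array([-0.02929611,  0.        ,  0.        ,  0.        ,  0.        ]), 'origin': array([ 0.43876014, -0.00793995,  1.43027564]), 'orientation': array([ 0.71432854,  0.03300215, -0.03148738, -0.69832237])}
{'fovy': 46.22356069763523, 'cx': 326.5628119563242, 'cy': 204.12185151000915, 'distortion': array([-0.00226293,  0.        ,  0.        ,  0.        ,  0.        ]), 'origin': array([0.37182177, 1.00959054, 0.769919  ]), 'orientation': array([-0.06864267, -0.04358567,  0.47784368,  0.87467359])}
{'time': 0.1, 'joint_positions': array([ 1.16048661,  0.42669128,  0.07388227,  1.60654675, -0.03410881,
        1.11083026, -0.06710596]), 'joint_velocities': array([ 5.82639173e-04, -2.17969516e-03,  1.07642355e-03, -6.92513832e-04,
       -8.23836024e-05, -7.70872353e-04, -1.55503427e-04]), 'effort': array([ 1.05161715e-02, -9.51515150e+01,  3.77357662e+00, -4.64398813e+01,
        1.98291818e-02,  6.49796348e-03,  8.01855947e-06]), 'ee_pos': array([ 0.17392428, -0.65183424,  0.24766529]), 'ee_rot': array([-5.94887589e-04,  9.91513584e-01,  1.30001703e-01, -1.23990353e-04]), 'ft_force': array([-0.24506531, -0.84172279, -0.56772915]), 'wrist_torque': array([ 0.02326976, -0.04711019, -0.02085611]), 'finger_force': 0.0, 'finger_gap': 1.000528816580583}
0.017
```

View pics/top0.png

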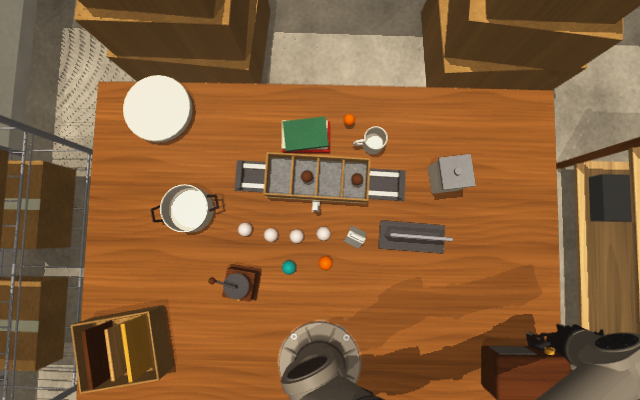

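View pics/side0.png

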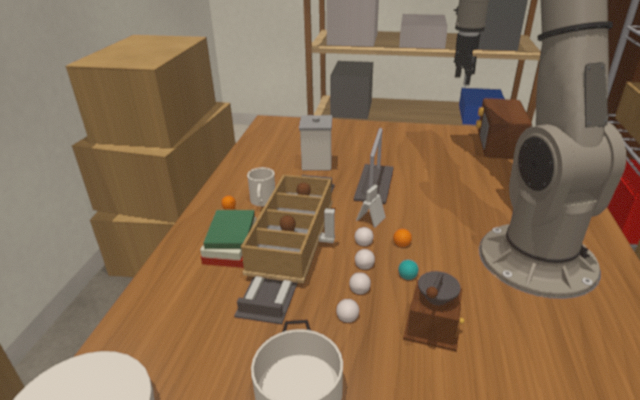

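Top view: pale weights at (245,229), (271,235), (296,236), (323,233); decoys are turquoise (289,267) and orange (325,263), (349,120). Feet are in the carton at (307,177) and (357,179). The pot, with handles, is at (185,208), and the white round thing at (157,108) is a decoy. Handle (316,207), marker (356,237), stand (412,237).

```bash
cat >> h.py <<'E'
def blobs(mask,amin=20,amax=5000):
    n,l,s,c=cv2.connectedComponentsWithStats(mask.astype(np.uint8))
    return [(c[i],s[i],l==i) for i in range(1,n) if amin<s[i,4]<amax]
def fitc(uvz):
    # circle fit of xy
    A=np.c_[2*uvz[:,:2],np.ones(len(uvz))]; b=(uvz[:,:2]**2).sum(1); x=np.linalg.lstsq(A,b,rcond=None)[0]
    return x[:2],np.sqrt(x[2]+x[0]**2+x[1]**2)
def rect(P): 
    (c,s,a)=cv2.minAreaRect((P[:,:2]*1000).astype(np.float32)); return np.round(c,1),np.round(s,1),round(a,1)
def weights(n,im,z=.017):
    I=im.astype(int); hsv=cv2.cvtColor(im,cv2.COLOR_RGB2HSV); out=[]
    for c,s,m in blobs((hsv[...,1]<60)&(hsv[...,2]>140),60,600):
        out.append((np.round(c,1),s[2:5],np.round(plane(n,[c],z)[0],4)))
    return out
E
python3 - <<'E'
from h import *
np.set_printoptions(precision=4,suppress=True)
for n in('top','side'):
    f=np.load(n+'0.npz'); im,d=f['im'],f['d']; P=cloud(n,d); 
    print(n,'table z',np.median(P[285:300,200:230,2]) if n=='top' else np.median(P[330:360,500:560,2]))
    for w in weights(n,im): print(w)
    if n=='top':
        hsv=cv2.cvtColor(im,cv2.COLOR_RGB2HSV)
        # dark feet in carton
        roi=np.zeros((400,640),bool); roi[160:196,270:366]=1
        for c,s,m in blobs(roi&(hsv[...,1]>100)&(hsv[...,2]<110),30): print('foot?',c,s,P[m][:,2].max(),plane(n,[c],.09))
        def show(nm,roi,z0,z1):
            r=np.zeros((400,640),bool); r[roi[1]:roi[3],roi[0]:roi[2]]=1; r&=(P[...,2]>z0)&(P[...,2]<z1)&(d>0); print(nm,r.sum(),rect(P[r]),np.median(P[r],0))
        show('carton rim',(255,145,375,208),.099,.110)
        show('handle',(308,199,324,220),.105,.12)
        show('track',(230,150,410,210),.008,.03)
        show('bar',(375,215,460,260),.135,.165)
        show('base',(375,215,460,260),.006,.03)
        show('marker',(342,222,372,250),.08,.12)
        show('marker fin',(342,222,372,250),.09,.12)
        show('marker all',(342,222,372,250),.01,.12)
        show('pot',(155,180,222,236),.068,.085)
        show('grinder',(205,260,265,305),.1,.25)
        show('canister',(425,150,480,200),.16,.19)
        show('mug',(352,122,392,160),.08,.1); show('books',(275,112,335,153),.06,.075)
im=cv2.imread('pics/top0.png')[130:290,225:465]; cv2.imwrite('pics/crop0.png',cv2.resize(im,None,fx=3.3,fy=3.3,interpolation=cv2.INTER_CUBIC))
E
```

```text
top table z 0.0001133867527745025
(array([343.4,  46.1]), array([15, 14, 69], dtype=int32), array([ 1.1337, -0.0623,  0.017 ]))
(array([80.7, 81.3]), array([ 34,  47, 329], dtype=int32), array([0.9824, 0.9045, 0.017 ]))
(array([347.6,  69.1]), array([ 20,  18, 131], dtype=int32), array([ 1.0458, -0.0789,  0.017 ]))
(array([ 68.7, 131.4]), array([ 19,  12, 108], dtype=int32), array([0.7931, 0.9329, 0.017 ]))
(array([371.7, 141.2]), array([ 32,  17, 287], dtype=int32), array([ 0.7788, -0.1702,  0.017 ]))
(array([ 60.6, 150. ]), array([47,  4, 78], dtype=int32), array([0.7236, 0.9571, 0.017 ]))
(array([280.3, 175.5]), array([ 21,  34, 497], dtype=int32), array([0.647 , 0.1541, 0.017 ]))
(array([304.8, 167.3]), array([ 21,  19, 174], dtype=int32), array([0.6786, 0.0673, 0.017 ]))
(array([253.6, 165.7]), array([ 22,   6, 108], dtype=int32), array([0.6803, 0.2505, 0.017 ]))
(array([329.9, 178.9]), array([ 22,  34, 508], dtype=int32), array([ 0.6389, -0.0229,  0.017 ]))
(array([353.6, 180. ]), array([ 22,  33, 367], dtype=int32), array([ 0.6366, -0.1072,  0.017 ]))
(array([383.9, 173.6]), a
[... 3320 characters left out ...]
e=int32), array([ 0.446 , -0.0108,  0.017 ]))
(array([325.6, 237.3]), array([14,  8, 63], dtype=int32), array([0.5456, 0.0145, 0.017 ]))
(array([220.6, 251.3]), array([ 40,  12, 209], dtype=int32), array([0.8042, 0.1141, 0.017 ]))
(array([364.3, 257.3]), array([ 19,  17, 248], dtype=int32), array([0.4352, 0.0834, 0.017 ]))
(array([359.6, 281.5]), array([ 20,  19, 293], dtype=int32), array([0.4376, 0.1748, 0.017 ]))
(array([253.6, 287.3]), array([ 16,  23, 175], dtype=int32), array([0.6804, 0.2319, 0.017 ]))
(array([282.4, 291.4]), array([ 16,  24, 188], dtype=int32), array([0.6103, 0.2351, 0.017 ]))
(array([347.3, 309.2]), array([ 22,  21, 363], dtype=int32), array([0.455 , 0.2684, 0.017 ]))
```

View pics/crop0.png

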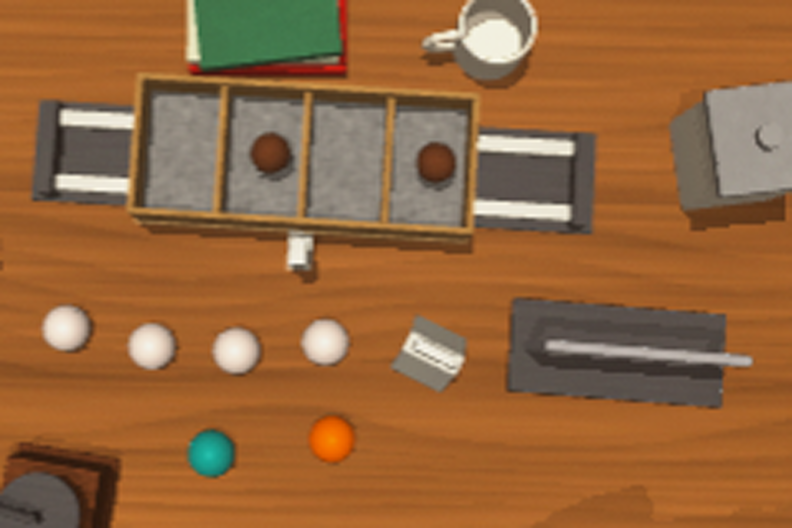

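The crop confirms the choice: four plain pale weights, two dark feet (compartments 2 and 4), marker with its fin at about 65°. The orange and turquoise balls stay put.

```bash
python3 - <<'E'
from h import *
np.set_printoptions(precision=4,suppress=True)
f=np.load('top0.npz'); im,d=f['im'],f['d']; P=cloud('top',d); Z=P[...,2]
def pts(roi,z0,z1):
    r=np.zeros((400,640),bool); r[roi[1]:roi[3],roi[0]:roi[2]]=1; return P[r&(Z>z0)&(Z<z1)&(d>0)]
p=pts((150,180,225,236),.068,.082); c=np.array([.518,.47])
for _ in range(5):
    r=np.hypot(*(p[:,:2]-c).T); k=(r>.070)&(r<.088); c,rr=fitc(p[k])
print('pot',c,rr,k.sum())
for b in((298,167,316,186),(348,169,366,190)):
    q=pts(b,.092,.115); print('foot top',q.mean(0),len(q),q[:,:2].min(0),q[:,:2].max(0))
t=pts((230,150,410,210),.018,.05); print('track y range',t[:,1].min(),t[:,1].max())
t=pts((230,150,410,210),.005,.1); 
for lo in(True,False):
    y=t[:,1]; e=t[(y>.285)] if lo else t[y<-.255]; print('stop',np.percentile(e[:,2],90),e.min(0),e.max(0))
bp=pts((375,215,460,260),.14,.165); v=np.linalg.svd(bp[:,:2]-bp[:,:2].mean(0))[2][0]; print('bar ang',np.degrees(np.arctan2(v[1],v[0])),bp.min(0),bp.max(0),np.median(bp,0))
E
```

```text
pot [0.5207 0.4738] 0.08016460944243035 222
foot top [0.6369 0.0576 0.0983] 93 [0.6123 0.0275] [0.6564 0.0754]
foot top [ 0.6312 -0.1107  0.0982] 96 [ 0.6124 -0.1268] [ 0.6502 -0.0928]
track y range -0.27680887395780746 0.30464108806885115
stop 0.03955513269085294 [0.5281 0.2853 0.0051] [0.7378 0.3399 0.0449]
stop 0.03838070660868091 [ 0.5451 -0.3037  0.005 ] [ 0.7447 -0.2551  0.0456]
bar ang -93.22816574307605 [ 0.4318 -0.4142  0.1404] [ 0.4512 -0.2146  0.1617] [ 0.4414 -0.3133  0.1536]
```

arm_command(
  series=[
    {"slide": [0.5,0.6,0.12],"dr": [0,0,0.4045],"gripper": 1},
    {"slide": [0.5,0.6,0.12],"dr": [0,0,0.4045],"gripper": 1},
    {"slide": [0.5,0.6,0.12],"dr": [0,0,0.4045],"gripper": 1},
    {"slide": [0.5,0.6,0.12],"dr": [0,0,0.4045],"gripper": 1},
    {"slide": [0.5,0.6,0.12],"dr": [0,0,0.4045],"gripper": 1},
    {"slide": [0.5,0.6,0.12],"dr": [0,0,0.4045],"gripper": 1},
    {"slide": [0.5,0.6,0.12],"dr": [0,0,0.4045],"gripper": 1},
    {"slide": [0.5,0.6,0.12],"dr": [0,0,0.4045],"gripper": 1},
    {"slide": [0.5,0.6,0.12],"dr": [0,0,0.4045],"gripper": 1},
    {"slide": [0.5,0.6,0.12],"dr": [0,0,0.4045],"gripper": 1},
  ],
  grip_force=40,
)

```text
time: 0.93
ee_pos: [0.4272, -0.3477, 0.3092]
ee_rot: [0.0, 0.724, 0.69, 0.001]
ft_force: [0.7, -1.1, -0.1]
finger_gap: 0.996
finger_force: 0.0
```

arm_command(
  series=[
    {"slide": [0.414,0.48,0],"dr": [0,0,0],"gripper": 1},
    {"slide": [0.414,0.48,0],"dr": [0,0,0],"gripper": 1},
    {"slide": [0.414,0.48,0],"dr": [0,0,0],"gripper": 1},
    {"slide": [0.414,0.48,0],"dr": [0,0,0],"gripper": 1},
    {"slide": [0.414,0.48,0],"dr": [0,0,0],"gripper": 1},
    {"slide": [0.414,0.48,-0.2],"dr": [0,0,0],"gripper": 1},
    {"slide": [0.414,0.48,-0.2],"dr": [0,0,0],"gripper": 1},
    {"slide": [0.414,0.48,-0.2],"dr": [0,0,0],"gripper": 1},
    {"slide": [0.414,0.48,-0.2],"dr": [0,0,0],"gripper": 1},
    {"slide": [0.414,0.48,-0.2],"dr": [0,0,0],"gripper": 1},
  ],
)

```text
time: 1.77
ee_pos: [0.631, -0.1076, 0.2038]
ee_rot: [-0.003, 0.726, 0.687, -0.001]
ft_force: [-2.0, -0.2, 0.3]
finger_gap: 0.998
finger_force: 0.0
```

```bash
python3 - <<'E'
from h import *
s=robot.sense(); print(s['joint_positions'],s['ee_pos'],s['ee_rot'],s['ft_force'])
E
```

```text
[ 0.400067    0.4478689  -0.43754018  1.70371108  0.21057106  1.04241818
 -0.16235379] [ 0.6310432  -0.10760976  0.20382734] [-0.0028603   0.72631673  0.68735373 -0.00082079] [-2.03782358 -0.23642079  0.25948691]
```

arm_command(
  series=[
    {"slide": [0,0,-0.18],"dr": [0,0,0],"gripper": 1},
    {"slide": [0,0,-0.18],"dr": [0,0,0],"gripper": 1},
    {"slide": [0,0,-0.18],"dr": [0,0,0],"gripper": 1},
    {"slide": [0,0,-0.18],"dr": [0,0,0],"gripper": 1},
    {"slide": [0,0,-0.18],"dr": [0,0,0],"gripper": 1},
  ],
)

```text
time: 2.18
ee_pos: [0.6316, -0.1125, 0.1198]
ee_rot: [0.0, 0.728, 0.685, 0.0]
ft_force: [0.3, -1.0, 1.3]
finger_gap: 0.999
finger_force: 0.0
```

```bash
python3 - <<'E'
from h import *
np.set_printoptions(precision=4,suppress=True)
for n in('top','side'): shot(n,n+'1')
s=robot.sense(); print(s['ee_pos'],s['ee_rot'],s['ft_force'])
a=cv2.imread('pics/side1.png')[150:330,180:420]; cv2.imwrite('pics/side1c.png',cv2.resize(a,None,fx=3,fy=3))
E
```

```text
[ 0.6324 -0.1125  0.121 ] [0.0013 0.7282 0.6854 0.001 ] [-0.1074 -0.8817  0.5506]
```

View pics/side1c.png

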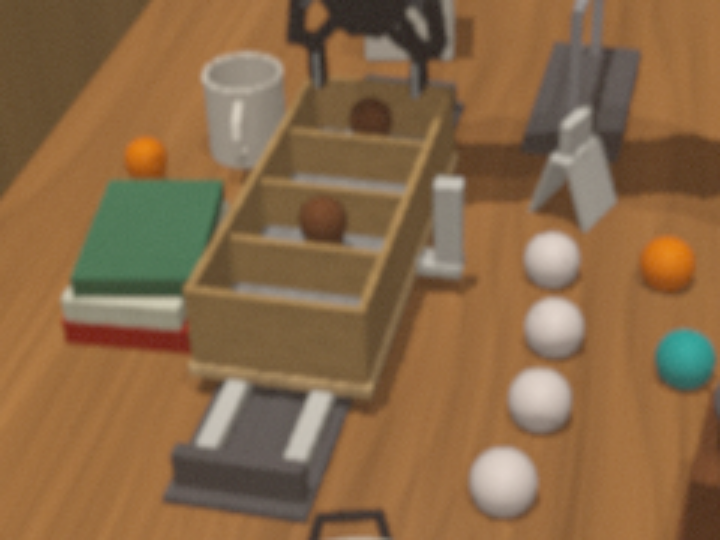

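The gripper is above the foot in compartment 4, with nothing in the way. Descending and gripping.

arm_command(
  series=[
    {"slide": [0,0.002,-0.05],"dr": [0,0,0],"gripper": 1},
    {"slide": [0,0.002,-0.08],"dr": [0,0,0],"gripper": 1},
    {"slide": [0,0.002,-0.08],"dr": [0,0,0],"gripper": 1},
    {"slide": [0,0.002,-0.08],"dr": [0,0,0],"gripper": 0.3},
    {"slide": [0,0.002,-0.08],"dr": [0,0,0],"gripper": 0},
    {"slide": [0,0.002,-0.08],"dr": [0,0,0],"gripper": 0},
    {"slide": [0,0.002,-0.08],"dr": [0,0,0],"gripper": 0},
    {"slide": [0,0.002,-0.08],"dr": [0,0,0],"gripper": 0},
    {"slide": [0,0.002,-0.08],"dr": [0,0,0],"gripper": 0},
    {"slide": [0,0.002,-0.08],"dr": [0,0,0],"gripper": 0},
  ],
)

```text
time: 3.12
ee_pos: [0.6314, -0.1112, 0.0788]
ee_rot: [0.0, 0.728, 0.686, 0.0]
ft_force: [1.2, -0.6, 1.8]
finger_gap: 0.469
finger_force: 40.1
```

arm_command(
  series=[
    {"slide": [0,0,0.08],"dr": [0,0,0],"gripper": 0},
    {"slide": [0,0,0.16],"dr": [0,0,0],"gripper": 0},
    {"slide": [0,0,0.24],"dr": [0,0,0],"gripper": 0},
    {"slide": [0,0,0.32],"dr": [0,0,0],"gripper": 0},
    {"slide": [-0.1,0.5,0.36],"dr": [0,0,0],"gripper": 0},
    {"slide": [-0.1,0.5,0.36],"dr": [0,0,0],"gripper": 0},
    {"slide": [-0.1,0.5,0.36],"dr": [0,0,0],"gripper": 0},
    {"slide": [-0.1,0.5,0.36],"dr": [0,0,0],"gripper": 0},
    {"slide": [-0.1,0.5,0.36],"dr": [0,0,0],"gripper": 0},
    {"slide": [-0.1,0.5,0.36],"dr": [0,0,0],"gripper": 0},
  ],
)

```text
time: 3.95
ee_pos: [0.5811, 0.1349, 0.2581]
ee_rot: [0.0, 0.728, 0.685, -0.0]
ft_force: [1.2, 0.2, -0.2]
finger_gap: 0.467
finger_force: 40.6
```

arm_command(
  series=[
    {"slide": [-0.12,0.606,0],"dr": [0,0,0],"gripper": 0},
    {"slide": [-0.12,0.606,0],"dr": [0,0,0],"gripper": 0},
    {"slide": [-0.12,0.606,0],"dr": [0,0,0],"gripper": 0},
    {"slide": [-0.12,0.606,0],"dr": [0,0,0],"gripper": 0},
    {"slide": [-0.12,0.606,0],"dr": [0,0,0],"gripper": 0},
    {"slide": [-0.12,0.606,0],"dr": [0,0,0],"gripper": 0},
    {"slide": [-0.12,0.606,0],"dr": [0,0,0],"gripper": 0},
    {"slide": [-0.12,0.606,0],"dr": [0,0,0],"gripper": 0},
    {"slide": [-0.12,0.606,0],"dr": [0,0,0],"gripper": 0},
    {"slide": [-0.12,0.606,0],"dr": [0,0,0],"gripper": 0},
  ],
)

```text
time: 4.78
ee_pos: [0.5211, 0.4374, 0.2573]
ee_rot: [-0.0, 0.727, 0.686, -0.001]
ft_force: [0.5, 0.9, -0.7]
finger_gap: 0.463
finger_force: 40.6
```

```bash
python3 - <<'E'
from h import *
s=robot.sense(); print(s['joint_positions'],s['ee_pos'],s['ee_rot'],s['ft_force'],s['finger_gap'])
E
```

```text
[-0.36579551  0.49292716 -0.60313536  1.54943211  0.29232297  1.19178132
 -1.07999388] [0.52111816 0.43735907 0.25727907] [-2.81039740e-04  7.27198932e-01  6.86426515e-01 -5.23253754e-04] [ 0.54265359  0.87620968 -0.73631003] 0.4633827301519201
```

arm_command(
  series=[
    {"slide": [0,0,-0.08],"dr": [0,0,0],"gripper": 0},
    {"slide": [0,0,-0.16],"dr": [0,0,0],"gripper": 0},
    {"slide": [0,0,-0.24],"dr": [0,0,0],"gripper": 0},
    {"slide": [0,0,-0.32],"dr": [0,0,0],"gripper": 0},
    {"slide": [0,0,-0.38],"dr": [0,0,0],"gripper": 0},
    {"slide": [0,0,-0.41],"dr": [0,0,0],"gripper": 0},
    {"slide": [0,0,-0.43],"dr": [0,0,0],"gripper": 0},
    {"slide": [0,0,-0.44],"dr": [0,0,0],"gripper": 0},
    {"slide": [0,0,-0.44],"dr": [0,0,0],"gripper": 0},
  ],
)

```text
time: 5.53
ee_pos: [0.5229, 0.4364, 0.0389]
ee_rot: [0.0, 0.728, 0.685, 0.001]
ft_force: [0.3, 0.3, -1.0]
finger_gap: 0.468
finger_force: 41.0
```

arm_command(
  series=[
    {"slide": [0,0,0],"dr": [0,0,0],"gripper": 0.6},
    {"slide": [0,0,0],"dr": [0,0,0],"gripper": 0.8},
    {"slide": [0,0,0],"dr": [0,0,0],"gripper": 0.8},
    {"slide": [0,0,0],"dr": [0,0,0],"gripper": 0.8},
    {"slide": [0,0,0.08],"dr": [0,0,0],"gripper": 0.8},
    {"slide": [0,0,0.16],"dr": [0,0,0],"gripper": 0.8},
    {"slide": [0,0,0.24],"dr": [0,0,0],"gripper": 0.8},
    {"slide": [0,0,0.32],"dr": [0,0,0],"gripper": 1},
    {"slide": [0.04,-0.2,0.36],"dr": [0,0,0],"gripper": 1},
    {"slide": [0.04,-0.2,0.36],"dr": [0,0,0],"gripper": 1},
  ],
)

```text
time: 6.37
ee_pos: [0.538, 0.3578, 0.2172]
ee_rot: [0.0, 0.727, 0.687, 0.002]
ft_force: [1.5, -1.7, -1.6]
finger_gap: 1.003
finger_force: 0.0
```

arm_command(
  series=[
    {"slide": [0.198,-0.603,0],"dr": [0,0,0],"gripper": 1},
    {"slide": [0.198,-0.603,0],"dr": [0,0,0],"gripper": 1},
    {"slide": [0.198,-0.603,0],"dr": [0,0,0],"gripper": 1},
    {"slide": [0.198,-0.603,0],"dr": [0,0,0],"gripper": 1},
    {"slide": [0.198,-0.603,0],"dr": [0,0,0],"gripper": 1},
    {"slide": [0.198,-0.603,0],"dr": [0,0,0],"gripper": 1},
    {"slide": [0.198,-0.603,-0.12],"dr": [0,0,0],"gripper": 1},
    {"slide": [0.198,-0.603,-0.12],"dr": [0,0,0],"gripper": 1},
    {"slide": [0.198,-0.603,-0.12],"dr": [0,0,0],"gripper": 1},
    {"slide": [0.198,-0.603,-0.12],"dr": [0,0,0],"gripper": 1},
  ],
)

```text
time: 7.2
ee_pos: [0.6367, 0.051, 0.1521]
ee_rot: [-0.001, 0.73, 0.684, -0.002]
ft_force: [-0.3, 0.1, 0.1]
finger_gap: 1.002
finger_force: 0.0
```

```bash
python3 - <<'E'
from h import *
np.set_printoptions(precision=4,suppress=True)
im,d=shot('side','side2'); s=robot.sense(); print(s['ee_pos'],s['ee_rot'],s['ft_force'])
print('foot in side expected px',proj('side',[.637,.0567,.085]))
I=cv2.cvtColor(im,cv2.COLOR_RGB2HSV); P=cloud('side',d)
for c,sx,m in blobs((I[...,1]>100)&(I[...,2]<115)&(P[...,2]>.07)&(P[...,2]<.11)&(P[...,0]>.57)&(P[...,0]<.7)&(P[...,1]>0)&(P[...,1]<.1),30): print(c,sx,plane('side',[c],.087))
cv2.imwrite('pics/side2c.png',cv2.resize(im[120:400,180:420,::-1],None,fx=2,fy=2))
E
```

```text
[0.637  0.0537 0.1537] [-0.0004  0.7286  0.6849 -0.0004] [ 0.9082  0.7378 -0.9866]
foot in side expected px [[287.3418 222.5383]]
[288.8007 220.5361] [279 212  26  19 291] [[0.6346 0.0502 0.087 ]]
```

View pics/side2c.png

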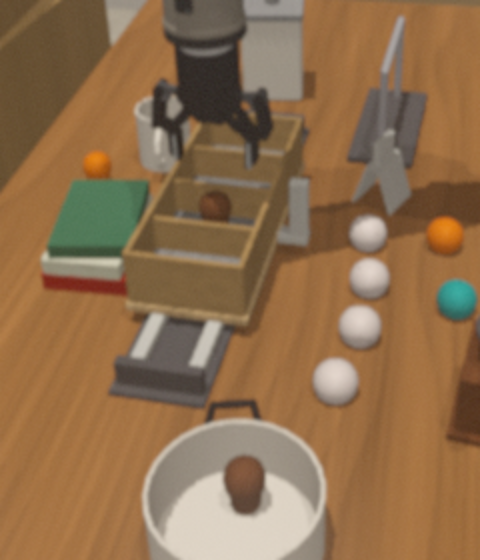

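The first foot stands in the pot, and the second is under the gripper.

arm_command(
  series=[
    {"slide": [0,0.004,-0.07],"dr": [0,0,0],"gripper": 1},
    {"slide": [0,0.004,-0.13],"dr": [0,0,0],"gripper": 1},
    {"slide": [0,0.004,-0.152],"dr": [0,0,0],"gripper": 1},
    {"slide": [0,0.004,-0.152],"dr": [0,0,0],"gripper": 0.3},
    {"slide": [0,0.004,-0.152],"dr": [0,0,0],"gripper": 0},
    {"slide": [0,0.004,-0.152],"dr": [0,0,0],"gripper": 0},
    {"slide": [0,0.004,-0.152],"dr": [0,0,0],"gripper": 0},
    {"slide": [0,0.004,-0.152],"dr": [0,0,0],"gripper": 0},
    {"slide": [0,0.004,-0.152],"dr": [0,0,0],"gripper": 0},
    {"slide": [0,0.004,-0.152],"dr": [0,0,0],"gripper": 0},
  ],
)

```text
time: 8.08
ee_pos: [0.6377, 0.0566, 0.0788]
ee_rot: [0.0, 0.728, 0.686, 0.001]
ft_force: [1.5, 1.1, 2.1]
finger_gap: 0.466
finger_force: 40.2
```

arm_command(
  series=[
    {"slide": [0,0,0.08],"dr": [0,0,0],"gripper": 0},
    {"slide": [0,0,0.16],"dr": [0,0,0],"gripper": 0},
    {"slide": [0,0,0.24],"dr": [0,0,0],"gripper": 0},
    {"slide": [0,0,0.32],"dr": [0,0,0],"gripper": 0},
    {"slide": [-0.104,0.4,0.36],"dr": [0,0,0],"gripper": 0},
    {"slide": [-0.104,0.4,0.36],"dr": [0,0,0],"gripper": 0},
    {"slide": [-0.104,0.4,0.36],"dr": [0,0,0],"gripper": 0},
    {"slide": [-0.104,0.4,0.36],"dr": [0,0,0],"gripper": 0},
    {"slide": [-0.104,0.4,0.36],"dr": [0,0,0],"gripper": 0},
    {"slide": [-0.104,0.4,0.36],"dr": [0,0,0],"gripper": 0},
  ],
)

```text
time: 8.92
ee_pos: [0.5814, 0.2658, 0.2593]
ee_rot: [-0.002, 0.725, 0.689, 0.002]
ft_force: [-1.0, 1.1, -0.4]
finger_gap: 0.465
finger_force: 40.7
```

arm_command(
  series=[
    {"slide": [-0.13,0.495,0],"dr": [0,0,0],"gripper": 0},
    {"slide": [-0.13,0.495,0],"dr": [0,0,0],"gripper": 0},
    {"slide": [-0.13,0.495,0],"dr": [0,0,0],"gripper": 0},
    {"slide": [-0.13,0.495,0],"dr": [0,0,0],"gripper": 0},
    {"slide": [-0.13,0.495,0],"dr": [0,0,0],"gripper": 0},
    {"slide": [-0.13,0.495,0],"dr": [0,0,0],"gripper": 0},
    {"slide": [-0.13,0.495,0],"dr": [0,0,0],"gripper": 0},
    {"slide": [-0.13,0.495,0],"dr": [0,0,0],"gripper": 0},
  ],
)

```text
time: 9.58
ee_pos: [0.5173, 0.5076, 0.2574]
ee_rot: [-0.001, 0.726, 0.687, -0.0]
ft_force: [-0.0, -0.4, -0.7]
finger_gap: 0.469
finger_force: 40.7
```

arm_command(
  series=[
    {"slide": [0,0,-0.08],"dr": [0,0,0],"gripper": 0},
    {"slide": [0,0,-0.16],"dr": [0,0,0],"gripper": 0},
    {"slide": [0,0,-0.24],"dr": [0,0,0],"gripper": 0},
    {"slide": [0,0,-0.32],"dr": [0,0,0],"gripper": 0},
    {"slide": [0,0,-0.38],"dr": [0,0,0],"gripper": 0},
    {"slide": [0,0,-0.41],"dr": [0,0,0],"gripper": 0},
    {"slide": [0,0,-0.43],"dr": [0,0,0],"gripper": 0},
    {"slide": [0,0,-0.44],"dr": [0,0,0],"gripper": 0},
    {"slide": [0,0,-0.44],"dr": [0,0,0],"gripper": 0},
  ],
)

```text
time: 10.33
ee_pos: [0.5208, 0.5044, 0.0391]
ee_rot: [-0.0, 0.728, 0.685, 0.001]
ft_force: [0.0, -0.1, -0.8]
finger_gap: 0.468
finger_force: 41.0
```

arm_command(
  series=[
    {"slide": [0,0,0],"dr": [0,0,0],"gripper": 0.6},
    {"slide": [0,0,0],"dr": [0,0,0],"gripper": 0.75},
    {"slide": [0,0,0],"dr": [0,0,0],"gripper": 0.75},
    {"slide": [0,0,0],"dr": [0,0,0],"gripper": 0.75},
    {"slide": [0,0,0.08],"dr": [0,0,0],"gripper": 0.75},
    {"slide": [0,0,0.16],"dr": [0,0,0],"gripper": 0.75},
    {"slide": [0,0,0.24],"dr": [0,0,0],"gripper": 0.75},
    {"slide": [0,0,0.32],"dr": [0,0,0],"gripper": 0.75},
    {"slide": [0,0,0.36],"dr": [0,0,0],"gripper": 0.75},
    {"slide": [0,0,0.36],"dr": [0,0,0],"gripper": 0.75},
  ],
)

```text
time: 11.17
ee_pos: [0.5213, 0.5059, 0.2245]
ee_rot: [-0.0, 0.728, 0.685, 0.004]
ft_force: [0.7, 0.2, 0.2]
finger_gap: 0.75
finger_force: 0.0
```

arm_command(
  series=[
    {"slide": [0.02,-0.95,0],"dr": [0,0,-0.493],"gripper": 0.6},
    {"slide": [0.02,-0.95,0],"dr": [0,0,-0.493],"gripper": 0.6},
    {"slide": [0.02,-0.95,0],"dr": [0,0,-0.493],"gripper": 0.6},
    {"slide": [0.02,-0.95,0],"dr": [0,0,-0.493],"gripper": 0.6},
    {"slide": [0.02,-0.95,0],"dr": [0,0,-0.493],"gripper": 0.6},
    {"slide": [0.02,-0.95,0],"dr": [0,0,-0.493],"gripper": 0.6},
    {"slide": [0.02,-0.95,0],"dr": [0,0,-0.493],"gripper": 0.6},
    {"slide": [0.02,-0.95,0],"dr": [0,0,-0.493],"gripper": 0.6},
    {"slide": [0.02,-0.95,0],"dr": [0,0,-0.493],"gripper": 0.6},
    {"slide": [0.02,-0.95,0],"dr": [0,0,-0.493],"gripper": 0.6},
  ],
)

```text
time: 12.0
ee_pos: [0.5285, 0.0855, 0.2182]
ee_rot: [-0.0, 0.992, 0.127, 0.0]
ft_force: [1.2, -0.2, -0.5]
finger_gap: 0.597
finger_force: 0.0
```

```bash
python3 - <<'E'
from h import *
np.set_printoptions(precision=4,suppress=True)
s=robot.sense(); print(s['ee_pos'],s['ee_rot'],s['joint_positions'])
im,d=shot('top','top3'); s=robot.sense(); print(s['ee_pos'],s['ee_rot'],s['joint_positions'])
P=cloud('top',d); m=(P[...,2]>.105)&(P[...,2]<.118); r=np.zeros_like(m); r[195:225,300:330]=1; m&=r; print(m.sum(), rect(P[m]) if m.any() else 0)
cv2.imwrite('pics/top3c.png',cv2.resize(im[120:290,140:400,::-1],None,fx=3,fy=3))
E
```

```text
[0.5285 0.0855 0.2182] [-0.      0.9919  0.1269  0.0004] [-0.0113  0.2481 -0.3129  1.9346  0.0918  0.9717 -1.6832]
[0.5289 0.0766 0.2179] [ 0.0017  0.993   0.118  -0.0002] [-0.0051  0.2466 -0.3032  1.9367  0.0923  0.9722 -1.6861]
37 (array([554.5,  15.3]), array([34.1, 66.2]), 44.5)
```

View pics/top3c.png

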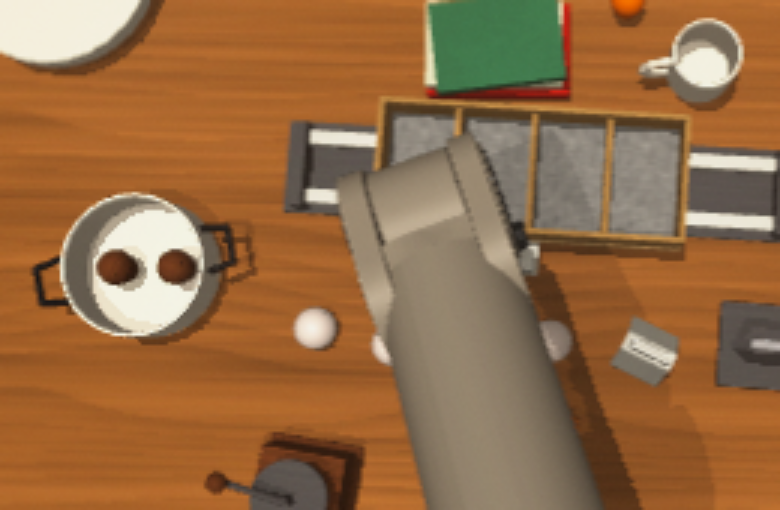

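arm_command(
  series=[
    {"slide": [0.01,-0.116,0],"dr": [0,0,-0.095],"gripper": 0.6},
    {"slide": [0.01,-0.116,0],"dr": [0,0,-0.095],"gripper": 0.6},
    {"slide": [0.01,-0.116,0],"dr": [0,0,-0.095],"gripper": 0.6},
    {"slide": [0.01,-0.116,0],"dr": [0,0,-0.095],"gripper": 0.6},
    {"slide": [0.01,-0.116,0],"dr": [0,0,-0.095],"gripper": 0.6},
    {"slide": [0.01,-0.116,0],"dr": [0,0,-0.095],"gripper": 0.6},
    {"slide": [0.01,-0.116,0],"dr": [0,0,-0.095],"gripper": 0.6},
    {"slide": [0.01,-0.116,0],"dr": [0,0,-0.095],"gripper": 0.6},
  ],
)

```text
time: 12.72
ee_pos: [0.5339, 0.0301, 0.2179]
ee_rot: [-0.0, 1.0, -0.018, -0.0]
ft_force: [-0.2, -0.3, -0.5]
finger_gap: 0.602
finger_force: 0.0
```

```bash
python3 - <<'E'
from h import *
np.set_printoptions(precision=4,suppress=True)
im,d=shot('side','side4')
s=robot.sense(); print(s['ee_pos'],s['ee_rot'],s['joint_positions'])
P=cloud('side',d); h=cv2.cvtColor(im,cv2.COLOR_RGB2HSV)
m=(P[...,2]>.04)&(P[...,2]<.118)&(P[...,0]>.50)&(P[...,0]<.552)&(P[...,1]>0)&(P[...,1]<.06); print(m.sum(),rect(P[m]),P[m].min(0),P[m].max(0))
t=m&(P[...,2]>.108);print(t.sum(),rect(P[t]))
E
```

```text
[0.5339 0.03   0.2179] [-0.0001  0.9998 -0.018   0.    ] [ 0.0297  0.242  -0.2391  1.9394  0.0688  0.9678 -1.8486]
261 (array([533.8,  29.3]), array([25.1, 23. ]), 1.5) [0.5214 0.0175 0.0404] [0.5464 0.0408 0.1131]
41 (array([533. ,  28.2]), array([16.5, 23.3]), 79.9)
```

arm_command(
  series=[
    {"slide": [0,-0.002,-0.08],"dr": [0,0,0],"gripper": 0.6},
    {"slide": [0,-0.002,-0.16],"dr": [0,0,0],"gripper": 0.6},
    {"slide": [0,-0.002,-0.23],"dr": [0,0,0],"gripper": 0.6},
    {"slide": [0,-0.002,-0.26],"dr": [0,0,0],"gripper": 0.6},
    {"slide": [0,-0.002,-0.26],"dr": [0,0,0],"gripper": 0.3},
    {"slide": [0,-0.002,-0.26],"dr": [0,0,0],"gripper": 0},
    {"slide": [0,-0.002,-0.26],"dr": [0,0,0],"gripper": 0},
    {"slide": [0,-0.002,-0.26],"dr": [0,0,0],"gripper": 0},
    {"slide": [0,-0.002,-0.26],"dr": [0,0,0],"gripper": 0},
    {"slide": [0,-0.002,-0.26],"dr": [0,0,0],"gripper": 0},
  ],
)

```text
time: 13.6
ee_pos: [0.5345, 0.0285, 0.089]
ee_rot: [-0.0, 1.0, -0.019, 0.001]
ft_force: [-2.3, -1.0, 7.4]
finger_gap: 0.182
finger_force: 41.9
```

arm_command(
  series=[
    {"slide": [0.0006,0.016,0],"dr": [0,0,0],"gripper": 0},
    {"slide": [0.0016,0.04,0],"dr": [0,0,0],"gripper": 0},
    {"slide": [0.0026,0.066,0],"dr": [0,0,0],"gripper": 0},
    {"slide": [0.0036,0.092,0],"dr": [0,0,0],"gripper": 0},
    {"slide": [0.0046,0.118,0],"dr": [0,0,0],"gripper": 0},
    {"slide": [0.0056,0.142,0],"dr": [0,0,0],"gripper": 0},
    {"slide": [0.006,0.154,0],"dr": [0,0,0],"gripper": 0},
    {"slide": [0.0063,0.16,0],"dr": [0,0,0],"gripper": 0},
    {"slide": [0.0063,0.16,0],"dr": [0,0,0],"gripper": 0},
  ],
)

```text
time: 14.35
ee_pos: [0.5378, 0.1098, 0.0891]
ee_rot: [-0.001, 1.0, -0.018, 0.001]
ft_force: [-1.4, 2.6, 7.5]
finger_gap: 0.182
finger_force: 42.3
```

arm_command(
  series=[
    {"slide": [0.0002,0.004,0],"dr": [0,0,0],"gripper": 0},
    {"slide": [0.0003,0.008,0],"dr": [0,0,0],"gripper": 0},
    {"slide": [0.0005,0.012,0],"dr": [0,0,0],"gripper": 0},
    {"slide": [0.0006,0.016,0],"dr": [0,0,0],"gripper": 0},
  ],
)

```text
time: 14.68
ee_pos: [0.5381, 0.116, 0.089]
ee_rot: [0.0, 1.0, -0.019, 0.001]
ft_force: [-2.6, -21.2, 15.5]
finger_gap: 0.182
finger_force: 43.5
```

arm_command(
  series=[
    {"slide": [0,0,0],"dr": [0,0,0],"gripper": 0.5},
    {"slide": [0,0,0],"dr": [0,0,0],"gripper": 0.6},
    {"slide": [0,0,0],"dr": [0,0,0],"gripper": 0.6},
    {"slide": [0,0,0.04],"dr": [0,0,0],"gripper": 0.6},
    {"slide": [0,0,0.12],"dr": [0,0,0],"gripper": 0.6},
    {"slide": [0,0,0.2],"dr": [0,0,0],"gripper": 0.6},
    {"slide": [0,0,0.24],"dr": [0,0,0],"gripper": 0.9},
    {"slide": [0,0,0.24],"dr": [0,0,0],"gripper": 0.9},
  ],
)

```text
time: 15.35
ee_pos: [0.5395, 0.1172, 0.213]
ee_rot: [-0.001, 1.0, -0.019, 0.004]
ft_force: [0.4, -0.1, 0.8]
finger_gap: 0.865
finger_force: 0.0
```

arm_command(
  series=[
    {"slide": [-0.168,0.3,0],"dr": [0,0,0.499],"gripper": 1},
    {"slide": [-0.168,0.3,0],"dr": [0,0,0.499],"gripper": 1},
    {"slide": [-0.168,0.3,0],"dr": [0,0,0.499],"gripper": 1},
    {"slide": [-0.168,0.3,0],"dr": [0,0,0.499],"gripper": 1},
    {"slide": [-0.168,0.3,0],"dr": [0,0,0.499],"gripper": 1},
    {"slide": [-0.168,0.3,0],"dr": [0,0,0.499],"gripper": 1},
    {"slide": [-0.168,0.3,0],"dr": [0,0,0.499],"gripper": 1},
    {"slide": [-0.168,0.3,0],"dr": [0,0,0.499],"gripper": 1},
    {"slide": [-0.168,0.3,0],"dr": [0,0,0.499],"gripper": 1},
    {"slide": [-0.168,0.3,0],"dr": [0,0,0.499],"gripper": 1},
  ],
)

```text
time: 16.18
ee_pos: [0.4532, 0.2666, 0.2077]
ee_rot: [-0.0, 0.82, 0.572, -0.0]
ft_force: [-0.5, 0.7, 0.3]
finger_gap: 1.0
finger_force: 0.0
```

arm_command(
  series=[
    {"slide": [0,0,0],"dr": [0,0,0.101],"gripper": 1},
    {"slide": [0,0,0],"dr": [0,0,0.101],"gripper": 1},
    {"slide": [0,0,0],"dr": [0,0,0.101],"gripper": 1},
    {"slide": [0,0,0],"dr": [0,0,0.101],"gripper": 1},
    {"slide": [0,0,0],"dr": [0,0,0.101],"gripper": 1},
  ],
)

```text
time: 16.6
ee_pos: [0.4534, 0.2664, 0.2077]
ee_rot: [-0.0, 0.722, 0.691, -0.0]
ft_force: [-0.2, 0.8, 0.0]
finger_gap: 1.001
finger_force: 0.0
```

```bash
cat >> h.py <<'E'
def whites(im,d,n):
    "pale blobs lying below 60 mm near the weight row"
    P=cloud(n,d); h=cv2.cvtColor(im,cv2.COLOR_RGB2HSV)
    m=(h[...,1]<60)&(h[...,2]>140)&(P[...,2]>.012)&(P[...,2]<.05)&(P[...,0]<.52)&(P[...,0]>.36)&(P[...,1]<.4)&(P[...,1]>-.2)
    m=cv2.morphologyEx(m.astype(np.uint8),cv2.MORPH_CLOSE,np.ones((3,3)))
    return [(np.round(c,1),s[4],plane(n,[c],.022)[0][:2],P[b][:,2].max()) for c,s,b in blobs(m,40,800)]
E
python3 - <<'E'
from h import *
np.set_printoptions(precision=4,suppress=True)
s=robot.sense(); print(s['ee_pos'],s['ee_rot'],s['joint_positions'],s['ft_force'])
for n in('top','side'):
    im,d=shot(n,n+'5'); print(n); [print(w) for w in whites(im,d,n)]
P=cloud('side',d); q=P[(P[...,2]>.100)&(P[...,2]<.108)&(P[...,1]>0.2)&(P[...,0]>.55)&(P[...,0]<.74)&(P[...,1]<.32)]; print('carton +y end',q.min(0),q.max(0))
q=P[(P[...,2]>.106)&(P[...,2]<.118)&(P[...,1]>0.08)&(P[...,0]>.51)&(P[...,0]<.555)&(P[...,1]<.15)]; print('handle',rect(q))
s=robot.sense(); print(s['ee_pos'],s['ee_rot'])
E
```

```text
[0.4534 0.2664 0.2077] [-0.0002  0.7225  0.6914 -0.0001] [-0.1364  0.2816 -0.6034  1.9508  0.1926  0.9659 -0.8756] [-0.1514  0.8053  0.0225]
top
(array([244.5, 227.9]), np.int32(86), array([0.458 , 0.2731]), np.float64(0.044564078913345906))
(array([323.1, 233.1]), np.int32(127), array([ 0.4461, -0.0031]), np.float64(1.4302756360853175))
(array([270.5, 234.5]), np.int32(125), array([0.4371, 0.1808]), np.float64(1.4302756360853175))
(array([296.2, 235.8]), np.int32(127), array([0.4346, 0.0907]), np.float64(0.04471910151155556))
side
(array([376.8, 212.7]), np.int32(44), array([ 0.4185, -0.1167]), np.float64(0.04974607687699384))
(array([363.1, 235.4]), np.int32(213), array([ 0.4465, -0.002 ]), np.float64(0.7699190027488999))
(array([364.2, 258. ]), np.int32(254), array([0.4347, 0.0922]), np.float64(0.7699190027488999))
(array([359.5, 282. ]), np.int32(290), array([0.4372, 0.1822]), np.float64(0.7699190027488999))
(array([347.3, 309.8]), np.int32(368), array([0.4543, 0.2753]), np.float64(0.7699190027488999))
(array([313.3, 347.4]), np.int32(140), array([0.5087, 0.3879]), np.float64(0.05125838976347352))
carton +y end [0.5711 0.2005 0.1001] [0.7186 0.2922 0.1069]
handle (array([542.9, 120.5]), array([ 9.6, 16.8]), 10.2)
[0.4534 0.2665 0.2078] [-0.0001  0.7225  0.6914 -0.    ]
```

arm_command(
  series=[
    {"slide": [0.002,0.016,-0.08],"dr": [0,0,0],"gripper": 1},
    {"slide": [0.002,0.016,-0.16],"dr": [0,0,0],"gripper": 1},
    {"slide": [0.002,0.016,-0.24],"dr": [0,0,0],"gripper": 1},
    {"slide": [0.002,0.016,-0.31],"dr": [0,0,0],"gripper": 1},
    {"slide": [0.002,0.016,-0.35],"dr": [0,0,0],"gripper": 1},
    {"slide": [0.002,0.016,-0.37],"dr": [0,0,0],"gripper": 1},
    {"slide": [0.002,0.016,-0.38],"dr": [0,0,0],"gripper": 1},
    {"slide": [0.002,0.016,-0.38],"dr": [0,0,0],"gripper": 1},
  ],
)

```text
time: 17.37
ee_pos: [0.4544, 0.2747, 0.0177]
ee_rot: [-0.0, 0.722, 0.692, -0.0]
ft_force: [0.3, -0.8, 0.5]
finger_gap: 1.0
finger_force: 0.0
```

arm_command(
  series=[
    {"slide": [0,0,0],"dr": [0,0,0],"gripper": 0.65},
    {"slide": [0,0,0],"dr": [0,0,0],"gripper": 0.5},
    {"slide": [0,0,0],"dr": [0,0,0],"gripper": 0.3},
    {"slide": [0,0,0],"dr": [0,0,0],"gripper": 0},
    {"slide": [0,0,0],"dr": [0,0,0],"gripper": 0},
    {"slide": [0,0,0],"dr": [0,0,0],"gripper": 0},
  ],
)

```text
time: 17.87
ee_pos: [0.4552, 0.2748, 0.0194]
ee_rot: [0.0, 0.722, 0.692, 0.001]
ft_force: [-3.9, -1.3, 16.1]
finger_gap: 0.559
finger_force: 38.5
```

arm_command(
  series=[
    {"slide": [0,0,0.02],"dr": [0,0,0],"gripper": 0},
    {"slide": [0,0,0.06],"dr": [0,0,0],"gripper": 0},
    {"slide": [0,0,0.14],"dr": [0,0,0],"gripper": 0},
    {"slide": [0,0,0.22],"dr": [0,0,0],"gripper": 0},
    {"slide": [0,0,0.3],"dr": [0,0,0],"gripper": 0},
    {"slide": [0,0,0.34],"dr": [0,0,0],"gripper": 0},
    {"slide": [0,0,0.34],"dr": [0,0,0],"gripper": 0},
  ],
)

```text
time: 18.45
ee_pos: [0.4561, 0.2758, 0.1936]
ee_rot: [0.001, 0.722, 0.692, 0.004]
ft_force: [0.1, 1.5, -0.5]
finger_gap: 0.555
finger_force: 42.0
```

arm_command(
  series=[
    {"slide": [0.08,-0.014,0],"dr": [0,0,0],"gripper": 0},
    {"slide": [0.16,-0.028,0],"dr": [0,0,0],"gripper": 0},
    {"slide": [0.24,-0.042,0],"dr": [0,0,0],"gripper": 0},
    {"slide": [0.32,-0.056,0],"dr": [0,0,0],"gripper": 0},
    {"slide": [0.36,-0.064,0],"dr": [0,0,0],"gripper": 0},
    {"slide": [0.38,-0.068,0],"dr": [0,0,0],"gripper": 0},
    {"slide": [0.38,-0.068,0],"dr": [0,0,0],"gripper": 0},
    {"slide": [0.38,-0.068,0],"dr": [0,0,0],"gripper": 0},
    {"slide": [0.38,-0.068,0],"dr": [0,0,0],"gripper": 0},
  ],
)

```text
time: 19.2
ee_pos: [0.6429, 0.2413, 0.188]
ee_rot: [-0.0, 0.721, 0.693, -0.0]
ft_force: [0.0, 0.6, -0.2]
finger_gap: 0.556
finger_force: 42.1
```

```bash
python3 - <<'E'
from h import *
np.set_printoptions(precision=4,suppress=True)
im,d=shot('side','side6')
s=robot.sense(); print(s['ee_pos'],s['ee_rot'],s['ft_force'],s['finger_gap'])
cv2.imwrite('pics/side6c.png',cv2.resize(im[120:330,180:420,::-1],None,fx=2.5,fy=2.5))
E
```

```text
[0.643  0.2413 0.1882] [-0.0002  0.721   0.6929 -0.0001] [ 0.9031  0.8348 -1.7971] 0.5523981679071566
```

View pics/side6c.png

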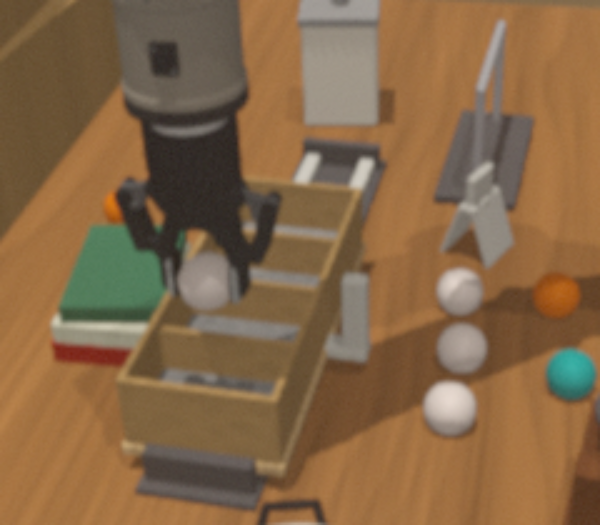

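arm_command(
  series=[
    {"slide": [0.003,0,-0.05],"dr": [0,0,0],"gripper": 0},
    {"slide": [0.003,0,-0.11],"dr": [0,0,0],"gripper": 0},
    {"slide": [0.003,0,-0.17],"dr": [0,0,0],"gripper": 0},
    {"slide": [0.003,0,-0.21],"dr": [0,0,0],"gripper": 0},
    {"slide": [0.003,0,-0.225],"dr": [0,0,0],"gripper": 0},
    {"slide": [0.003,0,-0.233],"dr": [0,0,0],"gripper": 0},
    {"slide": [0.003,0,-0.236],"dr": [0,0,0],"gripper": 0},
    {"slide": [0.003,0,-0.236],"dr": [0,0,0],"gripper": 0},
    {"slide": [0.003,0,-0.236],"dr": [0,0,0],"gripper": 0},
  ],
)

```text
time: 20.0
ee_pos: [0.6465, 0.2409, 0.0714]
ee_rot: [0.0, 0.721, 0.692, 0.001]
ft_force: [1.2, -0.5, -1.7]
finger_gap: 0.555
finger_force: 42.1
```

arm_command(
  series=[
    {"slide": [0,0,-0.001],"dr": [0,0,0],"gripper": 0},
    {"slide": [0,0,-0.002],"dr": [0,0,0],"gripper": 0},
    {"slide": [0,0,-0.003],"dr": [0,0,0],"gripper": 0},
    {"slide": [0,0,-0.004],"dr": [0,0,0],"gripper": 0},
    {"slide": [0,0,-0.004],"dr": [0,0,0],"gripper": 0},
  ],
)

```text
time: 20.42
ee_pos: [0.6459, 0.2404, 0.0679]
ee_rot: [-0.0, 0.722, 0.692, -0.0]
ft_force: [0.6, -0.3, -0.7]
finger_gap: 0.554
finger_force: 42.1
```

arm_command(
  series=[
    {"slide": [0,0,-0.001],"dr": [0,0,0],"gripper": 0},
    {"slide": [0,0,-0.002],"dr": [0,0,0],"gripper": 0},
    {"slide": [0,0,-0.002],"dr": [0,0,0],"gripper": 0},
  ],
)

```text
time: 20.67
ee_pos: [0.646, 0.2405, 0.0668]
ee_rot: [-0.0, 0.722, 0.692, 0.0]
ft_force: [0.3, 0.2, 0.3]
finger_gap: 0.555
finger_force: 42.1
```

arm_command(
  series=[
    {"slide": [0,0,0],"dr": [0,0,0],"gripper": 0.6},
    {"slide": [0,0,0],"dr": [0,0,0],"gripper": 0.65},
    {"slide": [0,0,0],"dr": [0,0,0],"gripper": 0.8},
    {"slide": [0,0,0],"dr": [0,0,0],"gripper": 0.8},
    {"slide": [0,0,0.03],"dr": [0,0,0],"gripper": 0.8},
    {"slide": [0,0,0.09],"dr": [0,0,0],"gripper": 0.8},
    {"slide": [0,0,0.17],"dr": [0,0,0],"gripper": 0.8},
    {"slide": [0,0,0.24],"dr": [0,0,0],"gripper": 1},
    {"slide": [0,0,0.24],"dr": [0,0,0],"gripper": 1},
  ],
)

```text
time: 21.42
ee_pos: [0.6485, 0.2423, 0.1959]
ee_rot: [0.002, 0.722, 0.692, 0.005]
ft_force: [0.9, 1.2, 0.7]
finger_gap: 0.996
finger_force: 0.0
```

arm_command(
  series=[
    {"slide": [-0.416,-0.118,0],"dr": [0,0,0],"gripper": 1},
    {"slide": [-0.416,-0.118,0],"dr": [0,0,0],"gripper": 1},
    {"slide": [-0.416,-0.118,0],"dr": [0,0,0],"gripper": 1},
    {"slide": [-0.416,-0.118,0],"dr": [0,0,0],"gripper": 1},
    {"slide": [-0.416,-0.118,0],"dr": [0,0,0],"gripper": 1},
    {"slide": [-0.416,-0.118,0],"dr": [0,0,0],"gripper": 1},
    {"slide": [-0.416,-0.118,0],"dr": [0,0,0],"gripper": 1},
    {"slide": [-0.416,-0.118,0],"dr": [0,0,0],"gripper": 1},
    {"slide": [-0.416,-0.118,0],"dr": [0,0,0],"gripper": 1},
  ],
)

```text
time: 22.17
ee_pos: [0.439, 0.182, 0.1877]
ee_rot: [0.0, 0.722, 0.692, 0.001]
ft_force: [-0.3, -0.7, 0.2]
finger_gap: 1.001
finger_force: 0.0
```

```bash
cat > look.py <<'E'
from h import *
import sys
np.set_printoptions(precision=4,suppress=True); t=sys.argv[1]
for n in('top','side'):
    im,d=shot(n,n+t); print(n); [print(w[0],w[1],w[2]) for w in whites(im,d,n)]
    P=cloud(n,d); h=cv2.cvtColor(im,cv2.COLOR_RGB2HSV)
    m=(h[...,2]>125)&(h[...,1]<60)&(P[...,2]>.055)&(P[...,2]<.097)&(P[...,0]>.57)&(P[...,0]<.71)&(P[...,1]<.29)&(P[...,1]>-.28)
    for c,s,b in blobs(m,25,800): print(' in carton',np.round(c,1),s[4],plane(n,[c],.075)[0][:2],'ztop',np.percentile(P[b][:,2],95))
s=robot.sense(); print(s['ee_pos'],s['ee_rot'])
E
python3 look.py 7
```

```text
top
[323.1 233.1] 127 [ 0.4461 -0.0031]
[296.2 235.7] 127 [0.4347 0.0907]
 in carton [254.1 173.3] 149 [0.6441 0.2373] ztop 0.08943016358515918
side
[375.5 214.7] 87 [ 0.4214 -0.1059]
[363.5 235.4] 220 [ 0.4455 -0.0021]
[364.2 257.8] 246 [0.4347 0.0916]
[359.3 282.3] 288 [0.4375 0.1832]
[313.1 347.6] 131 [0.509  0.3887]
 in carton [266.3 270.2] 190 [0.6445 0.2334] ztop 0.08735395376118686
[0.4388 0.182  0.1871] [-0.0002  0.7215  0.6924  0.0003]
```

arm_command(
  series=[
    {"slide": [-0.003,0,-0.08],"dr": [0,0,0],"gripper": 1},
    {"slide": [-0.003,0,-0.16],"dr": [0,0,0],"gripper": 1},
    {"slide": [-0.003,0,-0.24],"dr": [0,0,0],"gripper": 1},
    {"slide": [-0.003,0,-0.29],"dr": [0,0,0],"gripper": 1},
    {"slide": [-0.003,0,-0.32],"dr": [0,0,0],"gripper": 1},
    {"slide": [-0.003,0,-0.332],"dr": [0,0,0],"gripper": 1},
    {"slide": [-0.003,0,-0.332],"dr": [0,0,0],"gripper": 1},
    {"slide": [-0.003,0,-0.332],"dr": [0,0,0],"gripper": 1},
  ],
)

```text
time: 22.93
ee_pos: [0.4368, 0.182, 0.0212]
ee_rot: [-0.0, 0.721, 0.692, 0.0]
ft_force: [0.4, -0.9, 0.1]
finger_gap: 0.997
finger_force: 0.0
```

arm_command(
  series=[
    {"slide": [0,0,0],"dr": [0,0,0],"gripper": 0.65},
    {"slide": [0,0,0],"dr": [0,0,0],"gripper": 0.5},
    {"slide": [0,0,0],"dr": [0,0,0],"gripper": 0.3},
    {"slide": [0,0,0],"dr": [0,0,0],"gripper": 0},
    {"slide": [0,0,0],"dr": [0,0,0],"gripper": 0},
    {"slide": [0,0,0],"dr": [0,0,0],"gripper": 0},
  ],
)

```text
time: 23.43
ee_pos: [0.4371, 0.1816, 0.0221]
ee_rot: [0.001, 0.722, 0.692, 0.001]
ft_force: [-3.1, -2.4, 15.8]
finger_gap: 0.556
finger_force: 38.3
```

arm_command(
  series=[
    {"slide": [0,0,0.02],"dr": [0,0,0],"gripper": 0},
    {"slide": [0,0,0.06],"dr": [0,0,0],"gripper": 0},
    {"slide": [0,0,0.14],"dr": [0,0,0],"gripper": 0},
    {"slide": [0,0,0.22],"dr": [0,0,0],"gripper": 0},
    {"slide": [0,0,0.3],"dr": [0,0,0],"gripper": 0},
    {"slide": [0,0,0.334],"dr": [0,0,0],"gripper": 0},
    {"slide": [0,0,0.334],"dr": [0,0,0],"gripper": 0},
  ],
)

```text
time: 24.02
ee_pos: [0.4381, 0.1823, 0.1927]
ee_rot: [0.002, 0.722, 0.692, 0.003]
ft_force: [1.3, -0.0, -0.1]
finger_gap: 0.557
finger_force: 42.1
```

arm_command(
  series=[
    {"slide": [0.08,-0.01,0],"dr": [0,0,0],"gripper": 0},
    {"slide": [0.16,-0.02,0],"dr": [0,0,0],"gripper": 0},
    {"slide": [0.24,-0.03,0],"dr": [0,0,0],"gripper": 0},
    {"slide": [0.32,-0.042,0],"dr": [0,0,0],"gripper": 0},
    {"slide": [0.38,-0.05,0],"dr": [0,0,0],"gripper": 0},
    {"slide": [0.41,-0.054,0],"dr": [0,0,0],"gripper": 0},
    {"slide": [0.41,-0.054,0],"dr": [0,0,0],"gripper": 0},
    {"slide": [0.41,-0.054,0],"dr": [0,0,0],"gripper": 0},
    {"slide": [0.41,-0.054,0],"dr": [0,0,0],"gripper": 0},
  ],
)

```text
time: 24.77
ee_pos: [0.6404, 0.1548, 0.1875]
ee_rot: [-0.0, 0.721, 0.693, -0.0]
ft_force: [0.2, -0.4, -1.7]
finger_gap: 0.556
finger_force: 42.1
```

arm_command(
  series=[
    {"slide": [0.002,0,-0.05],"dr": [0,0,0],"gripper": 0},
    {"slide": [0.002,0,-0.11],"dr": [0,0,0],"gripper": 0},
    {"slide": [0.002,0,-0.17],"dr": [0,0,0],"gripper": 0},
    {"slide": [0.002,0,-0.205],"dr": [0,0,0],"gripper": 0},
    {"slide": [0.002,0,-0.22],"dr": [0,0,0],"gripper": 0},
    {"slide": [0.002,0,-0.227],"dr": [0,0,0],"gripper": 0},
    {"slide": [0.002,0,-0.229],"dr": [0,0,0],"gripper": 0},
    {"slide": [0.002,0,-0.229],"dr": [0,0,0],"gripper": 0},
    {"slide": [0.002,0,-0.229],"dr": [0,0,0],"gripper": 0},
    {"slide": [0.002,0,-0.229],"dr": [0,0,0],"gripper": 0},
  ],
)

```text
time: 25.6
ee_pos: [0.643, 0.1547, 0.0747]
ee_rot: [0.0, 0.722, 0.692, 0.001]
ft_force: [1.3, 0.8, -1.6]
finger_gap: 0.552
finger_force: 42.1
```

arm_command(
  series=[
    {"slide": [0,0,-0.001],"dr": [0,0,0],"gripper": 0},
    {"slide": [0,0,-0.002],"dr": [0,0,0],"gripper": 0},
    {"slide": [0,0,-0.003],"dr": [0,0,0],"gripper": 0},
    {"slide": [0,0,-0.004],"dr": [0,0,0],"gripper": 0},
    {"slide": [0,0,-0.005],"dr": [0,0,0],"gripper": 0},
    {"slide": [0,0,-0.005],"dr": [0,0,0],"gripper": 0},
  ],
)

```text
time: 26.1
ee_pos: [0.6423, 0.1545, 0.0707]
ee_rot: [-0.0, 0.722, 0.692, -0.0]
ft_force: [0.8, -0.5, -1.5]
finger_gap: 0.558
finger_force: 42.1
```

arm_command(
  series=[
    {"slide": [0,0,-0.001],"dr": [0,0,0],"gripper": 0},
    {"slide": [0,0,-0.002],"dr": [0,0,0],"gripper": 0},
    {"slide": [0,0,-0.0024],"dr": [0,0,0],"gripper": 0},
    {"slide": [0,0,-0.0024],"dr": [0,0,0],"gripper": 0},
  ],
)

```text
time: 26.43
ee_pos: [0.6424, 0.1545, 0.0697]
ee_rot: [-0.0, 0.722, 0.692, 0.0]
ft_force: [0.2, 0.2, -0.6]
finger_gap: 0.552
finger_force: 42.2
```

arm_command(
  series=[
    {"slide": [0,0,-0.0006],"dr": [0,0,0],"gripper": 0},
    {"slide": [0,0,-0.001],"dr": [0,0,0],"gripper": 0},
    {"slide": [0,0,-0.001],"dr": [0,0,0],"gripper": 0},
  ],
)

```text
time: 26.68
ee_pos: [0.6424, 0.1545, 0.0693]
ee_rot: [-0.0, 0.722, 0.692, 0.0]
ft_force: [-0.5, -0.3, -0.1]
finger_gap: 0.555
finger_force: 42.2
```

arm_command(
  series=[
    {"slide": [0,0,0],"dr": [0,0,0],"gripper": 0.6},
    {"slide": [0,0,0],"dr": [0,0,0],"gripper": 0.65},
    {"slide": [0,0,0],"dr": [0,0,0],"gripper": 0.8},
    {"slide": [0,0,0],"dr": [0,0,0],"gripper": 0.8},
    {"slide": [0,0,0.03],"dr": [0,0,0],"gripper": 0.8},
    {"slide": [0,0,0.09],"dr": [0,0,0],"gripper": 0.8},
    {"slide": [0,0,0.17],"dr": [0,0,0],"gripper": 0.8},
    {"slide": [0,0,0.236],"dr": [0,0,0],"gripper": 1},
    {"slide": [0,0,0.236],"dr": [0,0,0],"gripper": 1},
  ],
)

```text
time: 27.43
ee_pos: [0.6451, 0.1559, 0.1956]
ee_rot: [0.002, 0.721, 0.692, 0.004]
ft_force: [1.5, -0.4, 0.7]
finger_gap: 0.996
finger_force: 0.0
```

arm_command(
  series=[
    {"slide": [-0.415,-0.127,0],"dr": [0,0,0],"gripper": 1},
    {"slide": [-0.415,-0.127,0],"dr": [0,0,0],"gripper": 1},
    {"slide": [-0.415,-0.127,0],"dr": [0,0,0],"gripper": 1},
    {"slide": [-0.415,-0.127,0],"dr": [0,0,0],"gripper": 1},
    {"slide": [-0.415,-0.127,0],"dr": [0,0,0],"gripper": 1},
    {"slide": [-0.415,-0.127,0],"dr": [0,0,0],"gripper": 1},
    {"slide": [-0.415,-0.127,0],"dr": [0,0,0],"gripper": 1},
    {"slide": [-0.415,-0.127,0],"dr": [0,0,0],"gripper": 1},
    {"slide": [-0.415,-0.127,0],"dr": [0,0,0],"gripper": 1},
  ],
)

```text
time: 28.18
ee_pos: [0.4361, 0.0914, 0.188]
ee_rot: [0.0, 0.722, 0.692, 0.001]
ft_force: [0.3, 0.3, -0.8]
finger_gap: 1.005
finger_force: 0.0
```

```bash
python3 look.py 8
```

```text
top
[323.4 232.9] 118 [ 0.4469 -0.0043]
 in carton [254.1 173.3] 151 [0.6441 0.2373] ztop 0.08902175029059589
 in carton [278.3 174.9] 151 [0.6405 0.1542] ztop 0.08838894158067556
side
[378.3 208.4] 65 [ 0.4157 -0.1403]
[363.  235.3] 209 [ 0.447  -0.0025]
[364.1 258.1] 245 [0.435  0.0926]
[313.  347.2] 136 [0.5093 0.3876]
 in carton [277.1 248.4] 205 [0.6402 0.1524] ztop 0.08650321625096051
 in carton [266.3 270.2] 187 [0.6444 0.2333] ztop 0.08727705908403874
[0.4358 0.0915 0.1874] [-0.0002  0.7214  0.6925  0.0004]
```

arm_command(
  series=[
    {"slide": [-0.002,0.001,-0.08],"dr": [0,0,0],"gripper": 1},
    {"slide": [-0.002,0.001,-0.16],"dr": [0,0,0],"gripper": 1},
    {"slide": [-0.002,0.001,-0.24],"dr": [0,0,0],"gripper": 1},
    {"slide": [-0.002,0.001,-0.29],"dr": [0,0,0],"gripper": 1},
    {"slide": [-0.002,0.001,-0.32],"dr": [0,0,0],"gripper": 1},
    {"slide": [-0.002,0.001,-0.332],"dr": [0,0,0],"gripper": 1},
    {"slide": [-0.002,0.001,-0.332],"dr": [0,0,0],"gripper": 1},
    {"slide": [-0.002,0.001,-0.332],"dr": [0,0,0],"gripper": 1},
  ],
)

```text
time: 28.95
ee_pos: [0.4344, 0.092, 0.0215]
ee_rot: [-0.0, 0.721, 0.693, 0.0]
ft_force: [0.5, -0.2, 0.8]
finger_gap: 0.998
finger_force: 0.0
```

arm_command(
  series=[
    {"slide": [0,0,0],"dr": [0,0,0],"gripper": 0.65},
    {"slide": [0,0,0],"dr": [0,0,0],"gripper": 0.5},
    {"slide": [0,0,0],"dr": [0,0,0],"gripper": 0.3},
    {"slide": [0,0,0],"dr": [0,0,0],"gripper": 0},
    {"slide": [0,0,0],"dr": [0,0,0],"gripper": 0},
    {"slide": [0,0,0],"dr": [0,0,0],"gripper": 0},
  ],
)

```text
time: 29.45
ee_pos: [0.4346, 0.0915, 0.0223]
ee_rot: [0.001, 0.722, 0.692, 0.001]
ft_force: [-4.1, -1.5, 19.3]
finger_gap: 0.555
finger_force: 37.9
```

arm_command(
  series=[
    {"slide": [0,0,0.02],"dr": [0,0,0],"gripper": 0},
    {"slide": [0,0,0.06],"dr": [0,0,0],"gripper": 0},
    {"slide": [0,0,0.14],"dr": [0,0,0],"gripper": 0},
    {"slide": [0,0,0.22],"dr": [0,0,0],"gripper": 0},
    {"slide": [0,0,0.3],"dr": [0,0,0],"gripper": 0},
    {"slide": [0,0,0.334],"dr": [0,0,0],"gripper": 0},
    {"slide": [0,0,0.334],"dr": [0,0,0],"gripper": 0},
  ],
)

```text
time: 30.03
ee_pos: [0.4357, 0.0919, 0.1929]
ee_rot: [0.002, 0.722, 0.692, 0.003]
ft_force: [0.9, -0.3, -0.4]
finger_gap: 0.557
finger_force: 42.0
```

arm_command(
  series=[
    {"slide": [0.08,-0.01,0],"dr": [0,0,0],"gripper": 0},
    {"slide": [0.16,-0.018,0],"dr": [0,0,0],"gripper": 0},
    {"slide": [0.24,-0.026,0],"dr": [0,0,0],"gripper": 0},
    {"slide": [0.32,-0.034,0],"dr": [0,0,0],"gripper": 0},
    {"slide": [0.38,-0.04,0],"dr": [0,0,0],"gripper": 0},
    {"slide": [0.408,-0.045,0],"dr": [0,0,0],"gripper": 0},
    {"slide": [0.408,-0.045,0],"dr": [0,0,0],"gripper": 0},
    {"slide": [0.408,-0.045,0],"dr": [0,0,0],"gripper": 0},
    {"slide": [0.408,-0.045,0],"dr": [0,0,0],"gripper": 0},
  ],
)

```text
time: 30.78
ee_pos: [0.6369, 0.0692, 0.1879]
ee_rot: [-0.0, 0.721, 0.693, -0.0]
ft_force: [0.5, 0.0, -1.1]
finger_gap: 0.555
finger_force: 42.0
```

arm_command(
  series=[
    {"slide": [0.002,0,-0.05],"dr": [0,0,0],"gripper": 0},
    {"slide": [0.002,0,-0.11],"dr": [0,0,0],"gripper": 0},
    {"slide": [0.002,0,-0.17],"dr": [0,0,0],"gripper": 0},
    {"slide": [0.002,0,-0.205],"dr": [0,0,0],"gripper": 0},
    {"slide": [0.002,0,-0.22],"dr": [0,0,0],"gripper": 0},
    {"slide": [0.002,0,-0.227],"dr": [0,0,0],"gripper": 0},
    {"slide": [0.002,0,-0.23],"dr": [0,0,0],"gripper": 0},
    {"slide": [0.002,0,-0.23],"dr": [0,0,0],"gripper": 0},
    {"slide": [0.002,0,-0.23],"dr": [0,0,0],"gripper": 0},
    {"slide": [0.002,0,-0.23],"dr": [0,0,0],"gripper": 0},
  ],
)

```text
time: 31.62
ee_pos: [0.6395, 0.069, 0.0744]
ee_rot: [0.001, 0.722, 0.692, 0.001]
ft_force: [-0.5, 1.5, -0.9]
finger_gap: 0.552
finger_force: 42.0
```

arm_command(
  series=[
    {"slide": [0,0,-0.001],"dr": [0,0,0],"gripper": 0},
    {"slide": [0,0,-0.002],"dr": [0,0,0],"gripper": 0},
    {"slide": [0,0,-0.003],"dr": [0,0,0],"gripper": 0},
    {"slide": [0,0,-0.004],"dr": [0,0,0],"gripper": 0},
    {"slide": [0,0,-0.005],"dr": [0,0,0],"gripper": 0},
    {"slide": [0,0,-0.006],"dr": [0,0,0],"gripper": 0},
    {"slide": [0,0,-0.0066],"dr": [0,0,0],"gripper": 0},
    {"slide": [0,0,-0.0072],"dr": [0,0,0],"gripper": 0},
    {"slide": [0,0,-0.0072],"dr": [0,0,0],"gripper": 0},
  ],
)

```text
time: 32.37
ee_pos: [0.6389, 0.069, 0.0695]
ee_rot: [-0.0, 0.722, 0.692, -0.0]
ft_force: [0.2, -0.9, 1.1]
finger_gap: 0.553
finger_force: 42.1
```

arm_command(
  series=[
    {"slide": [0,0,0],"dr": [0,0,0],"gripper": 0.6},
    {"slide": [0,0,0],"dr": [0,0,0],"gripper": 0.65},
    {"slide": [0,0,0],"dr": [0,0,0],"gripper": 0.8},
    {"slide": [0,0,0],"dr": [0,0,0],"gripper": 0.8},
    {"slide": [0,0,0.03],"dr": [0,0,0],"gripper": 0.8},
    {"slide": [0,0,0.09],"dr": [0,0,0],"gripper": 0.8},
    {"slide": [0,0,0.17],"dr": [0,0,0],"gripper": 0.8},
    {"slide": [0,0,0.236],"dr": [0,0,0],"gripper": 1},
    {"slide": [0,0,0.236],"dr": [0,0,0],"gripper": 1},
  ],
)

```text
time: 33.12
ee_pos: [0.6417, 0.0701, 0.1958]
ee_rot: [0.003, 0.721, 0.692, 0.004]
ft_force: [1.6, 0.7, -0.4]
finger_gap: 0.998
finger_force: 0.0
```

arm_command(
  series=[
    {"slide": [-0.385,-0.144,0],"dr": [0,0,0],"gripper": 1},
    {"slide": [-0.385,-0.144,0],"dr": [0,0,0],"gripper": 1},
    {"slide": [-0.385,-0.144,0],"dr": [0,0,0],"gripper": 1},
    {"slide": [-0.385,-0.144,0],"dr": [0,0,0],"gripper": 1},
    {"slide": [-0.385,-0.144,0],"dr": [0,0,0],"gripper": 1},
    {"slide": [-0.385,-0.144,0],"dr": [0,0,0],"gripper": 1},
    {"slide": [-0.385,-0.144,0],"dr": [0,0,0],"gripper": 1},
    {"slide": [-0.385,-0.144,0],"dr": [0,0,0],"gripper": 1},
    {"slide": [-0.385,-0.144,0],"dr": [0,0,0],"gripper": 1},
  ],
)

```text
time: 33.87
ee_pos: [0.4475, -0.0025, 0.1882]
ee_rot: [0.0, 0.721, 0.693, 0.001]
ft_force: [-0.2, -0.4, 0.6]
finger_gap: 1.001
finger_force: 0.0
```

```bash
python3 look.py 9
```

```text
top
 in carton [254.  173.3] 150 [0.6441 0.2375] ztop 0.08915023887920555
 in carton [278.3 174.8] 150 [0.6406 0.1543] ztop 0.08875348877546238
 in carton [302.7 176.5] 159 [0.6366 0.0708] ztop 0.08916302940936949
side
[363.2 235.4] 209 [ 0.4464 -0.0022]
[313.8 347.5] 148 [0.5076 0.388 ]
 in carton [286.6 227.5] 165 [0.6375 0.0649] ztop 0.08684444678729117
 in carton [277.1 248.5] 202 [0.6402 0.1525] ztop 0.08694309156436983
 in carton [266.2 270.2] 190 [0.6446 0.2333] ztop 0.08723867272440722
[ 0.4472 -0.0024  0.1877] [-0.0002  0.7212  0.6927  0.0003]
```

arm_command(
  series=[
    {"slide": [-0.002,0,-0.08],"dr": [0,0,0],"gripper": 1},
    {"slide": [-0.002,0,-0.16],"dr": [0,0,0],"gripper": 1},
    {"slide": [-0.002,0,-0.24],"dr": [0,0,0],"gripper": 1},
    {"slide": [-0.002,0,-0.29],"dr": [0,0,0],"gripper": 1},
    {"slide": [-0.002,0,-0.32],"dr": [0,0,0],"gripper": 1},
    {"slide": [-0.002,0,-0.332],"dr": [0,0,0],"gripper": 1},
    {"slide": [-0.002,0,-0.332],"dr": [0,0,0],"gripper": 1},
    {"slide": [-0.002,0,-0.332],"dr": [0,0,0],"gripper": 1},
  ],
)

```text
time: 34.63
ee_pos: [0.4459, -0.0026, 0.0219]
ee_rot: [-0.0, 0.721, 0.693, 0.0]
ft_force: [1.0, 0.1, 0.1]
finger_gap: 0.998
finger_force: 0.0
```

arm_command(
  series=[
    {"slide": [0,0,0],"dr": [0,0,0],"gripper": 0.65},
    {"slide": [0,0,0],"dr": [0,0,0],"gripper": 0.5},
    {"slide": [0,0,0],"dr": [0,0,0],"gripper": 0.3},
    {"slide": [0,0,0],"dr": [0,0,0],"gripper": 0},
    {"slide": [0,0,0],"dr": [0,0,0],"gripper": 0},
    {"slide": [0,0,0],"dr": [0,0,0],"gripper": 0},
  ],
)

```text
time: 35.13
ee_pos: [0.4461, -0.0032, 0.0227]
ee_rot: [0.001, 0.722, 0.692, 0.0]
ft_force: [-3.6, 0.2, 19.7]
finger_gap: 0.558
finger_force: 37.9
```

arm_command(
  series=[
    {"slide": [0,0,0.02],"dr": [0,0,0],"gripper": 0},
    {"slide": [0,0,0.06],"dr": [0,0,0],"gripper": 0},
    {"slide": [0,0,0.14],"dr": [0,0,0],"gripper": 0},
    {"slide": [0,0,0.22],"dr": [0,0,0],"gripper": 0},
    {"slide": [0,0,0.3],"dr": [0,0,0],"gripper": 0},
    {"slide": [0,0,0.334],"dr": [0,0,0],"gripper": 0},
    {"slide": [0,0,0.334],"dr": [0,0,0],"gripper": 0},
  ],
)

```text
time: 35.72
ee_pos: [0.4473, -0.003, 0.1932]
ee_rot: [0.003, 0.722, 0.692, 0.002]
ft_force: [0.5, 0.0, -1.3]
finger_gap: 0.552
finger_force: 42.1
```

arm_command(
  series=[
    {"slide": [0.08,-0.006,0],"dr": [0,0,0],"gripper": 0},
    {"slide": [0.16,-0.012,0],"dr": [0,0,0],"gripper": 0},
    {"slide": [0.24,-0.018,0],"dr": [0,0,0],"gripper": 0},
    {"slide": [0.32,-0.024,0],"dr": [0,0,0],"gripper": 0},
    {"slide": [0.36,-0.028,0],"dr": [0,0,0],"gripper": 0},
    {"slide": [0.378,-0.03,0],"dr": [0,0,0],"gripper": 0},
    {"slide": [0.378,-0.03,0],"dr": [0,0,0],"gripper": 0},
    {"slide": [0.378,-0.03,0],"dr": [0,0,0],"gripper": 0},
    {"slide": [0.378,-0.03,0],"dr": [0,0,0],"gripper": 0},
  ],
)

```text
time: 36.47
ee_pos: [0.6331, -0.0178, 0.1885]
ee_rot: [-0.0, 0.721, 0.693, -0.0]
ft_force: [0.4, 0.1, -1.6]
finger_gap: 0.554
finger_force: 42.1
```

arm_command(
  series=[
    {"slide": [0.002,0,-0.05],"dr": [0,0,0],"gripper": 0},
    {"slide": [0.002,0,-0.11],"dr": [0,0,0],"gripper": 0},
    {"slide": [0.002,0,-0.17],"dr": [0,0,0],"gripper": 0},
    {"slide": [0.002,0,-0.205],"dr": [0,0,0],"gripper": 0},
    {"slide": [0.002,0,-0.22],"dr": [0,0,0],"gripper": 0},
    {"slide": [0.002,0,-0.227],"dr": [0,0,0],"gripper": 0},
    {"slide": [0.002,0,-0.23],"dr": [0,0,0],"gripper": 0},
    {"slide": [0.002,0,-0.23],"dr": [0,0,0],"gripper": 0},
    {"slide": [0.002,0,-0.23],"dr": [0,0,0],"gripper": 0},
    {"slide": [0.002,0,-0.23],"dr": [0,0,0],"gripper": 0},
  ],
)

```text
time: 37.3
ee_pos: [0.636, -0.018, 0.0748]
ee_rot: [0.001, 0.722, 0.692, 0.001]
ft_force: [0.2, -0.6, -2.0]
finger_gap: 0.557
finger_force: 42.1
```

arm_command(
  series=[
    {"slide": [0,0,-0.001],"dr": [0,0,0],"gripper": 0},
    {"slide": [0,0,-0.002],"dr": [0,0,0],"gripper": 0},
    {"slide": [0,0,-0.003],"dr": [0,0,0],"gripper": 0},
    {"slide": [0,0,-0.004],"dr": [0,0,0],"gripper": 0},
    {"slide": [0,0,-0.005],"dr": [0,0,0],"gripper": 0},
    {"slide": [0,0,-0.006],"dr": [0,0,0],"gripper": 0},
    {"slide": [0,0,-0.0066],"dr": [0,0,0],"gripper": 0},
    {"slide": [0,0,-0.0072],"dr": [0,0,0],"gripper": 0},
    {"slide": [0,0,-0.0072],"dr": [0,0,0],"gripper": 0},
  ],
)

```text
time: 38.05
ee_pos: [0.6354, -0.018, 0.07]
ee_rot: [-0.0, 0.722, 0.692, -0.0]
ft_force: [0.3, 0.3, 0.6]
finger_gap: 0.555
finger_force: 42.2
```

arm_command(
  series=[
    {"slide": [0,0,0],"dr": [0,0,0],"gripper": 0.6},
    {"slide": [0,0,0],"dr": [0,0,0],"gripper": 0.65},
    {"slide": [0,0,0],"dr": [0,0,0],"gripper": 0.8},
    {"slide": [0,0,0],"dr": [0,0,0],"gripper": 0.8},
    {"slide": [0,0,0.03],"dr": [0,0,0],"gripper": 0.8},
    {"slide": [0,0,0.09],"dr": [0,0,0],"gripper": 0.8},
    {"slide": [0,0,0.17],"dr": [0,0,0],"gripper": 0.8},
    {"slide": [0,0,0.25],"dr": [0,0,0],"gripper": 0.6},
    {"slide": [0,0,0.25],"dr": [0,0,0],"gripper": 0.6},
  ],
)

```text
time: 38.8
ee_pos: [0.6386, -0.0172, 0.2041]
ee_rot: [0.004, 0.721, 0.692, 0.004]
ft_force: [2.1, 0.7, -0.4]
finger_gap: 0.595
finger_force: 0.0
```

arm_command(
  series=[
    {"slide": [-0.195,0.266,0],"dr": [0,0,-0.499],"gripper": 0.6},
    {"slide": [-0.195,0.266,0],"dr": [0,0,-0.499],"gripper": 0.6},
    {"slide": [-0.195,0.266,0],"dr": [0,0,-0.499],"gripper": 0.6},
    {"slide": [-0.195,0.266,0],"dr": [0,0,-0.499],"gripper": 0.6},
    {"slide": [-0.195,0.266,0],"dr": [0,0,-0.499],"gripper": 0.6},
    {"slide": [-0.195,0.266,0],"dr": [0,0,-0.499],"gripper": 0.6},
    {"slide": [-0.195,0.266,0],"dr": [0,0,-0.499],"gripper": 0.6},
    {"slide": [-0.195,0.266,0],"dr": [0,0,-0.499],"gripper": 0.6},
    {"slide": [-0.195,0.266,0],"dr": [0,0,-0.499],"gripper": 0.6},
    {"slide": [-0.195,0.266,0],"dr": [0,0,-0.499],"gripper": 0.6},
  ],
)

```text
time: 39.63
ee_pos: [0.5379, 0.1153, 0.1962]
ee_rot: [-0.0, 0.99, 0.139, 0.001]
ft_force: [-0.2, -0.0, -0.4]
finger_gap: 0.601
finger_force: 0.0
```

arm_command(
  series=[
    {"slide": [0,0,0],"dr": [0,0,-0.101],"gripper": 0.6},
    {"slide": [0,0,0],"dr": [0,0,-0.101],"gripper": 0.6},
    {"slide": [0,0,0],"dr": [0,0,-0.101],"gripper": 0.6},
    {"slide": [0,0,0],"dr": [0,0,-0.101],"gripper": 0.6},
    {"slide": [0,0,0],"dr": [0,0,-0.101],"gripper": 0.6},
    {"slide": [0,0,0],"dr": [0,0,-0.101],"gripper": 0.6},
  ],
)

```text
time: 40.13
ee_pos: [0.5379, 0.1151, 0.1955]
ee_rot: [-0.0, 1.0, -0.014, 0.0]
ft_force: [-0.5, 0.2, -0.6]
finger_gap: 0.603
finger_force: 0.0
```

```bash
python3 look.py 10; python3 - <<'E'
from h import *
f=np.load('side10.npz'); P=cloud('side',f['d']); h=cv2.cvtColor(f['im'],cv2.COLOR_RGB2HSV)
q=P[(P[...,2]>.04)&(P[...,2]<.118)&(P[...,1]>0.09)&(P[...,0]>.51)&(P[...,0]<.556)&(P[...,1]<.15)&(h[...,1]<60)]; print('handle',len(q),rect(q),q.min(0),q.max(0))
E
```

```text
top
 in carton [253.3 170.8] 84 [0.6527 0.2402] ztop 0.08840250275779991
 in carton [302.7 176.5] 157 [0.6369 0.0708] ztop 0.08818082315777498
 in carton [328.  177.9] 156 [ 0.6337 -0.0159] ztop 0.08799969011106112
side
[376.7 212. ] 67 [ 0.4188 -0.1202]
[313.5 347.8] 144 [0.5081 0.3889]
 in carton [295.5 208.9] 138 [ 0.634  -0.0236] ztop 0.08721382644549917
 in carton [286.7 227.6] 161 [0.6373 0.0651] ztop 0.08704707054131144
 in carton [277.  248.5] 206 [0.6402 0.1525] ztop 0.08658360628194758
 in carton [266.3 270.2] 189 [0.6444 0.2333] ztop 0.08690996101859502
[0.5379 0.115  0.1953] [-0.0001  0.9999 -0.015   0.0001]
handle 274 (array([537. , 119.2]), array([24.7, 18.7]), 8.7) [0.52517431 0.1091782  0.04009949] [0.54909923 0.12883924 0.11331573]
```

arm_command(
  series=[
    {"slide": [0.001,0.003,-0.07],"dr": [0,0,0],"gripper": 0.6},
    {"slide": [0.001,0.003,-0.14],"dr": [0,0,0],"gripper": 0.6},
    {"slide": [0.001,0.003,-0.2],"dr": [0,0,0],"gripper": 0.6},
    {"slide": [0.001,0.003,-0.214],"dr": [0,0,0],"gripper": 0.6},
    {"slide": [0.001,0.003,-0.214],"dr": [0,0,0],"gripper": 0.4},
    {"slide": [0.001,0.003,-0.214],"dr": [0,0,0],"gripper": 0.2},
    {"slide": [0.001,0.003,-0.214],"dr": [0,0,0],"gripper": 0},
    {"slide": [0.001,0.003,-0.214],"dr": [0,0,0],"gripper": 0},
    {"slide": [0.001,0.003,-0.214],"dr": [0,0,0],"gripper": 0},
    {"slide": [0.001,0.003,-0.214],"dr": [0,0,0],"gripper": 0},
  ],
)

```text
time: 41.07
ee_pos: [0.5394, 0.1159, 0.0899]
ee_rot: [0.0, 1.0, -0.016, 0.001]
ft_force: [-1.3, -6.7, 7.3]
finger_gap: 0.184
finger_force: 40.9
```

arm_command(
  series=[
    {"slide": [-0.0001,-0.003,0],"dr": [0,0,0],"gripper": 0},
    {"slide": [-0.0004,-0.009,0],"dr": [0,0,0],"gripper": 0},
    {"slide": [-0.0008,-0.02,0],"dr": [0,0,0],"gripper": 0},
    {"slide": [-0.0014,-0.035,0],"dr": [0,0,0],"gripper": 0},
    {"slide": [-0.002,-0.052,0],"dr": [0,0,0],"gripper": 0},
    {"slide": [-0.0028,-0.07,0],"dr": [0,0,0],"gripper": 0},
    {"slide": [-0.0035,-0.088,0],"dr": [0,0,0],"gripper": 0},
    {"slide": [-0.0042,-0.106,0],"dr": [0,0,0],"gripper": 0},
    {"slide": [-0.0049,-0.124,0],"dr": [0,0,0],"gripper": 0},
    {"slide": [-0.0056,-0.142,0],"dr": [0,0,0],"gripper": 0},
  ],
)

```text
time: 41.9
ee_pos: [0.5366, 0.0461, 0.0899]
ee_rot: [-0.001, 1.0, -0.016, 0.001]
ft_force: [-3.8, 3.6, 11.8]
finger_gap: 0.183
finger_force: 41.9
```

arm_command(
  series=[
    {"slide": [-0.0007,-0.018,0],"dr": [0,0,0],"gripper": 0},
    {"slide": [-0.0014,-0.036,0],"dr": [0,0,0],"gripper": 0},
    {"slide": [-0.0021,-0.054,0],"dr": [0,0,0],"gripper": 0},
    {"slide": [-0.0028,-0.072,0],"dr": [0,0,0],"gripper": 0},
    {"slide": [-0.0035,-0.09,0],"dr": [0,0,0],"gripper": 0},
    {"slide": [-0.0042,-0.108,0],"dr": [0,0,0],"gripper": 0},
    {"slide": [-0.0049,-0.126,0],"dr": [0,0,0],"gripper": 0},
    {"slide": [-0.0056,-0.144,0],"dr": [0,0,0],"gripper": 0},
    {"slide": [-0.0063,-0.16,0],"dr": [0,0,0],"gripper": 0},
    {"slide": [-0.0068,-0.174,0],"dr": [0,0,0],"gripper": 0},
  ],
)

```text
time: 42.73
ee_pos: [0.533, -0.0414, 0.0898]
ee_rot: [-0.0, 1.0, -0.016, 0.001]
ft_force: [-5.4, 4.2, 13.7]
finger_gap: 0.18
finger_force: 42.2
```

arm_command(
  series=[
    {"slide": [-0.0005,-0.013,0],"dr": [0,0,0],"gripper": 0},
    {"slide": [-0.001,-0.025,0],"dr": [0,0,0],"gripper": 0},
    {"slide": [-0.0014,-0.035,0],"dr": [0,0,0],"gripper": 0},
    {"slide": [-0.0018,-0.045,0],"dr": [0,0,0],"gripper": 0},
    {"slide": [-0.0021,-0.053,0],"dr": [0,0,0],"gripper": 0},
    {"slide": [-0.0023,-0.059,0],"dr": [0,0,0],"gripper": 0},
    {"slide": [-0.0024,-0.062,0],"dr": [0,0,0],"gripper": 0},
    {"slide": [-0.0024,-0.062,0],"dr": [0,0,0],"gripper": 0},
    {"slide": [-0.0024,-0.062,0],"dr": [0,0,0],"gripper": 0},
  ],
)

```text
time: 43.48
ee_pos: [0.5317, -0.0727, 0.0898]
ee_rot: [0.0, 1.0, -0.016, 0.001]
ft_force: [-6.0, -1.0, 14.3]
finger_gap: 0.185
finger_force: 42.1
```

Now creeping the last 11 mm or so to the stop.

arm_command(
  series=[
    {"slide": [-0.0001,-0.004,0],"dr": [0,0,0],"gripper": 0},
    {"slide": [-0.0003,-0.008,0],"dr": [0,0,0],"gripper": 0},
    {"slide": [-0.0005,-0.012,0],"dr": [0,0,0],"gripper": 0},
    {"slide": [-0.0006,-0.016,0],"dr": [0,0,0],"gripper": 0},
    {"slide": [-0.0008,-0.02,0],"dr": [0,0,0],"gripper": 0},
    {"slide": [-0.0008,-0.021,0],"dr": [0,0,0],"gripper": 0},
    {"slide": [-0.0008,-0.021,0],"dr": [0,0,0],"gripper": 0},
  ],
)

```text
time: 44.07
ee_pos: [0.5313, -0.0829, 0.0898]
ee_rot: [-0.0, 1.0, -0.016, 0.001]
ft_force: [-5.9, 0.4, 14.7]
finger_gap: 0.179
finger_force: 42.2
```

arm_command(
  series=[
    {"slide": [0,-0.0015,0],"dr": [0,0,0],"gripper": 0},
    {"slide": [0,-0.003,0],"dr": [0,0,0],"gripper": 0},
    {"slide": [0,-0.0045,0],"dr": [0,0,0],"gripper": 0},
    {"slide": [0,-0.0045,0],"dr": [0,0,0],"gripper": 0},
  ],
)

```text
time: 44.4
ee_pos: [0.5312, -0.0841, 0.0898]
ee_rot: [-0.0, 1.0, -0.016, 0.001]
ft_force: [-6.9, 6.9, 15.6]
finger_gap: 0.183
finger_force: 42.6
```

arm_command(
  series=[
    {"slide": [0,-0.0015,0],"dr": [0,0,0],"gripper": 0},
    {"slide": [0,-0.003,0],"dr": [0,0,0],"gripper": 0},
    {"slide": [0,-0.003,0],"dr": [0,0,0],"gripper": 0},
  ],
)

```text
time: 44.65
ee_pos: [0.5312, -0.0841, 0.0898]
ee_rot: [-0.001, 1.0, -0.015, 0.001]
ft_force: [-8.1, 16.2, 17.1]
finger_gap: 0.184
finger_force: 43.4
```

arm_command(
  series=[
    {"slide": [0,0,0],"dr": [0,0,0],"gripper": 0.4},
    {"slide": [0,0,0],"dr": [0,0,0],"gripper": 0.6},
    {"slide": [0,0,0],"dr": [0,0,0],"gripper": 0.6},
    {"slide": [0,0,0.04],"dr": [0,0,0],"gripper": 0.6},
    {"slide": [0,0,0.12],"dr": [0,0,0],"gripper": 0.6},
    {"slide": [0,0,0.2],"dr": [0,0,0],"gripper": 0.6},
    {"slide": [0,0.06,0.26],"dr": [0,0,0],"gripper": 0.6},
    {"slide": [0,0.14,0.26],"dr": [0,0,0],"gripper": 0.6},
    {"slide": [0,0.2,0.26],"dr": [0,0,0],"gripper": 0.6},
    {"slide": [0,0.24,0.26],"dr": [0,0,0],"gripper": 0.6},
  ],
)

```text
time: 45.48
ee_pos: [0.5307, 0.0363, 0.2193]
ee_rot: [-0.0, 1.0, -0.015, 0.001]
ft_force: [1.1, -0.1, 0.2]
finger_gap: 0.598
finger_force: 0.0
```

```bash
python3 look.py 11; python3 - <<'E'
from h import *
np.set_printoptions(precision=4,suppress=True)
for n in('top','side'):
    f=np.load(n+'11.npz'); P=cloud(n,f['d']); d=f['d']; Z=P[...,2]
    b=(P[...,0]>.37)&(P[...,0]<.5)&(P[...,1]<-.05)&(P[...,1]>-.19)&(d>0)
    for z0,z1 in((.085,.115),(.01,.12)):
        q=P[b&(Z>z0)&(Z<z1)]; print(n,'marker',len(q),rect(q) if len(q)>5 else '')
    q=P[(P[...,0]>.41)&(P[...,0]<.475)&(P[...,1]<-.2)&(P[...,1]>-.43)&(Z>.138)&(Z<.165)&(d>0)]; print(n,'bar',len(q),rect(q),q.min(0),q.max(0),np.median(q,0))
    q=P[(P[...,0]>.57)&(P[...,0]<.71)&(P[...,1]<.15)&(P[...,1]>-.3)&(Z>.1)&(Z<.108)&(d>0)]; print('carton',q.min(0),q.max(0))
im=np.load('top11.npz')['im']; cv2.imwrite('pics/top11c.png',cv2.resize(im[120:290,230:490,::-1],None,fx=3,fy=3))
E
```

```text
top
 in carton [336.1 178.4] 155 [ 0.6328 -0.0433] ztop 0.08911210860384104
 in carton [360.9 179.9] 157 [ 0.6297 -0.128 ] ztop 0.08930158474045916
 in carton [386.2 181.5] 161 [ 0.6259 -0.2146] ztop 0.08891813877100407
side
[313.3 347.6] 138 [0.5085 0.3884]
 in carton [312.3 173. ] 89 [ 0.6266 -0.2279] ztop 0.08624048940026645
 in carton [305.6 187.4] 102 [ 0.6297 -0.1396] ztop 0.08686206546573863
 in carton [298.  203.4] 121 [ 0.6329 -0.0515] ztop 0.08700649285335815
 in carton [289.9 219.3] 89 [0.6377 0.0276] ztop 0.08692692525769727
[0.5306 0.0369 0.2186] [-0.0006  0.9999 -0.0136  0.0006]
top marker 42 (array([ 437. , -112.1]), array([42.7,  9.1]), 64.5)
top marker 287 (array([ 436.5, -112.7]), array([60.2, 56.7]), 64.9)
top bar 240 (array([ 441.4, -314.5]), array([201.7,  12. ]), 86.7) [ 0.4318 -0.4153  0.1412] [ 0.4512 -0.2138  0.1604] [ 0.4414 -0.3143  0.1539]
carton [ 0.5711 -0.2629  0.1002] [0.7096 0.0888 0.108 ]
side marker 81 (array([ 435.9, -113.7]), array([48.2, 12.2]), 65.6)
side marker 518 (array([ 435.2, -112.6]), array([67.2, 57.5]), 63.4)
side bar 128 (array([ 440.7, -312.3]), array([198.4,  12.1]), 86.4) [ 0.4303 -0.4111  0.1393] [ 0.4519 -0.2129  0.1578] [ 0.4413 -0.2883  0.1538]
carton [ 0.5703 -0.2679  0.1001] [0.7089 0.0927 0.1062]
```

View pics/top11c.png

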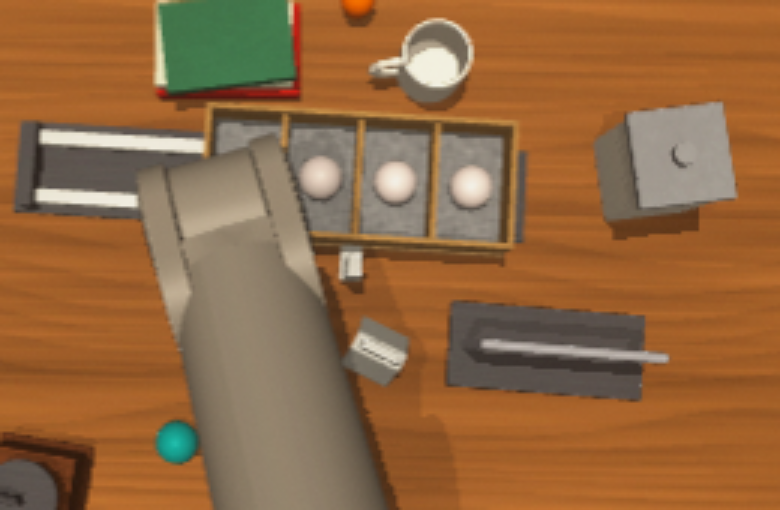

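arm_command(
  series=[
    {"slide": [-0.188,-0.298,0],"dr": [0,0,0.369],"gripper": 0.5},
    {"slide": [-0.188,-0.298,0],"dr": [0,0,0.369],"gripper": 0.5},
    {"slide": [-0.188,-0.298,0],"dr": [0,0,0.369],"gripper": 0.5},
    {"slide": [-0.188,-0.298,0],"dr": [0,0,0.369],"gripper": 0.5},
    {"slide": [-0.188,-0.298,0],"dr": [0,0,0.369],"gripper": 0.5},
    {"slide": [-0.188,-0.298,0],"dr": [0,0,0.369],"gripper": 0.5},
    {"slide": [-0.188,-0.298,0],"dr": [0,0,0.369],"gripper": 0.5},
    {"slide": [-0.188,-0.298,0],"dr": [0,0,0.369],"gripper": 0.5},
    {"slide": [-0.188,-0.298,0],"dr": [0,0,0.369],"gripper": 0.5},
    {"slide": [-0.188,-0.298,0],"dr": [0,0,0.369],"gripper": 0.5},
  ],
)

```text
time: 46.42
ee_pos: [0.4364, -0.1167, 0.2182]
ee_rot: [0.0, 0.844, 0.536, 0.0]
ft_force: [-0.3, -0.0, -0.5]
finger_gap: 0.497
finger_force: 0.0
```

arm_command(
  series=[
    {"slide": [0,0,-0.1],"dr": [0,0,0],"gripper": 0.5},
    {"slide": [0,0,-0.1],"dr": [0,0,0],"gripper": 0.5},
    {"slide": [0,0,-0.1],"dr": [0,0,0],"gripper": 0.5},
    {"slide": [0,0,-0.1],"dr": [0,0,0],"gripper": 0.5},
    {"slide": [0,0,-0.1],"dr": [0,0,0],"gripper": 0.5},
    {"slide": [0,0,-0.1],"dr": [0,0,0],"gripper": 0.5},
  ],
)

```text
time: 46.92
ee_pos: [0.4373, -0.116, 0.1693]
ee_rot: [0.001, 0.846, 0.533, 0.001]
ft_force: [-0.7, -0.3, -0.0]
finger_gap: 0.504
finger_force: 0.0
```

```bash
python3 - <<'E'
from h import *
np.set_printoptions(precision=4,suppress=True)
s=robot.sense(); print(s['ee_pos'],s['ee_rot'],s['joint_positions'])
q=s['ee_rot'];Y=R.from_quat([q[1],q[2],q[3],q[0]]).as_matrix()[:,1]; print('tool y deg',np.degrees(np.arctan2(Y[1],Y[0])))
im,d=shot('side','side12'); P=cloud('side',d)
b=(P[...,0]>.37)&(P[...,0]<.5)&(P[...,1]<-.05)&(P[...,1]>-.19)&(P[...,2]>.01)&(P[...,2]<.106); print(rect(P[b])); print(rect(P[b&(P[...,2]>.075)]))
E
```

```text
[ 0.4373 -0.116   0.1693] [0.0007 0.8459 0.5334 0.0005] [ 0.4728  0.1839 -0.3904  2.1483  0.0955  0.8236 -0.422 ]
tool y deg -25.526371461117044
(array([ 435.8, -113.4]), array([64.7, 56.9]), 64.3)
(array([ 436.4, -112.4]), array([47.8, 12.6]), 63.5)
```

arm_command(
  series=[
    {"slide": [-0.001,0.007,-0.05],"dr": [0,0,0],"gripper": 0.5},
    {"slide": [-0.001,0.007,-0.11],"dr": [0,0,0],"gripper": 0.5},
    {"slide": [-0.001,0.007,-0.15],"dr": [0,0,0],"gripper": 0.5},
    {"slide": [-0.001,0.007,-0.159],"dr": [0,0,0],"gripper": 0.5},
    {"slide": [-0.001,0.007,-0.159],"dr": [0,0,0],"gripper": 0.5},
    {"slide": [-0.001,0.007,-0.159],"dr": [0,0,0],"gripper": 0.25},
    {"slide": [-0.001,0.007,-0.159],"dr": [0,0,0],"gripper": 0},
    {"slide": [-0.001,0.007,-0.159],"dr": [0,0,0],"gripper": 0},
    {"slide": [-0.001,0.007,-0.159],"dr": [0,0,0],"gripper": 0},
    {"slide": [-0.001,0.007,-0.159],"dr": [0,0,0],"gripper": 0},
  ],
)

```text
time: 47.8
ee_pos: [0.437, -0.1125, 0.0895]
ee_rot: [0.001, 0.846, 0.534, 0.001]
ft_force: [1.1, 0.2, 8.7]
finger_gap: 0.109
finger_force: 45.0
```

arm_command(
  series=[
    {"slide": [0,0,0.03],"dr": [0,0,0],"gripper": 0},
    {"slide": [0,0,0.09],"dr": [0,0,0],"gripper": 0},
    {"slide": [0,0,0.17],"dr": [0,0,0],"gripper": 0},
    {"slide": [0,0,0.25],"dr": [0,0,0],"gripper": 0},
    {"slide": [0,0,0.33],"dr": [0,0,0],"gripper": 0},
    {"slide": [0,0,0.4],"dr": [0,0,0],"gripper": 0},
    {"slide": [0,0,0.42],"dr": [0,0,0],"gripper": 0},
    {"slide": [0,0,0.42],"dr": [0,0,0],"gripper": 0},
  ],
)

```text
time: 48.47
ee_pos: [0.4372, -0.1125, 0.3016]
ee_rot: [0.002, 0.846, 0.534, 0.002]
ft_force: [0.5, 0.4, -1.7]
finger_gap: 0.107
finger_force: 43.6
```

arm_command(
  series=[
    {"slide": [0.009,-0.08,0],"dr": [0,0,0.03],"gripper": 0},
    {"slide": [0.009,-0.16,0],"dr": [0,0,0.06],"gripper": 0},
    {"slide": [0.009,-0.24,0],"dr": [0,0,0.09],"gripper": 0},
    {"slide": [0.009,-0.32,0],"dr": [0,0,0.123],"gripper": 0},
    {"slide": [0.009,-0.38,0],"dr": [0,0,0.123],"gripper": 0},
    {"slide": [0.009,-0.404,0],"dr": [0,0,0.123],"gripper": 0},
    {"slide": [0.009,-0.404,0],"dr": [0,0,0.123],"gripper": 0},
    {"slide": [0.009,-0.404,0],"dr": [0,0,0.123],"gripper": 0},
    {"slide": [0.009,-0.404,0],"dr": [0,0,0.123],"gripper": 0},
    {"slide": [0.009,-0.404,0],"dr": [0,0,0.123],"gripper": 0},
  ],
)

```text
time: 49.3
ee_pos: [0.4408, -0.3128, 0.2982]
ee_rot: [-0.0, 0.727, 0.687, 0.0]
ft_force: [-0.4, 0.0, -0.9]
finger_gap: 0.109
finger_force: 43.5
```

```bash
python3 - <<'E'
from h import *
np.set_printoptions(precision=4,suppress=True)
im,d=shot('side','side13'); P=cloud('side',d)
s=robot.sense(); print(s['ee_pos'],s['joint_positions'],s['ft_force'],s['finger_gap'])
q=s['ee_rot'];Y=R.from_quat([q[1],q[2],q[3],q[0]]).as_matrix()[:,1]; print('tool y deg',np.degrees(np.arctan2(Y[1],Y[0])))
cv2.imwrite('pics/side13c.png',cv2.resize(im[40:220,300:460,::-1],None,fx=3.3,fy=3.3))
E
```

```text
[ 0.4408 -0.313   0.2984] [ 0.7148  0.1758 -0.2453  1.8345  0.0467  1.1371  0.3964] [ 0.1705 -1.1146  0.1136] 0.11000769560879627
tool y deg -3.270348168150909
```

View pics/side13c.png

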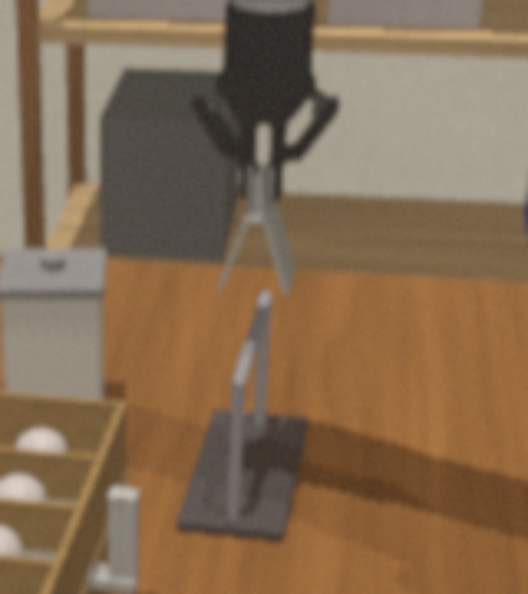

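arm_command(
  series=[
    {"slide": [0.001,-0.002,-0.04],"dr": [0,0,0],"gripper": 0},
    {"slide": [0.001,-0.002,-0.08],"dr": [0,0,0],"gripper": 0},
    {"slide": [0.001,-0.002,-0.12],"dr": [0,0,0],"gripper": 0},
    {"slide": [0.001,-0.002,-0.15],"dr": [0,0,0],"gripper": 0},
    {"slide": [0.001,-0.002,-0.18],"dr": [0,0,0],"gripper": 0},
    {"slide": [0.001,-0.002,-0.205],"dr": [0,0,0],"gripper": 0},
    {"slide": [0.001,-0.002,-0.218],"dr": [0,0,0],"gripper": 0},
    {"slide": [0.001,-0.002,-0.224],"dr": [0,0,0],"gripper": 0},
    {"slide": [0.001,-0.002,-0.224],"dr": [0,0,0],"gripper": 0},
    {"slide": [0.001,-0.002,-0.224],"dr": [0,0,0],"gripper": 0},
  ],
)

```text
time: 50.18
ee_pos: [0.4415, -0.3152, 0.1871]
ee_rot: [0.0, 0.727, 0.686, 0.0]
ft_force: [-0.1, 0.1, -0.7]
finger_gap: 0.113
finger_force: 43.5
```

arm_command(
  series=[
    {"slide": [0,0,-0.002],"dr": [0,0,0],"gripper": 0},
    {"slide": [0,0,-0.004],"dr": [0,0,0],"gripper": 0},
    {"slide": [0,0,-0.006],"dr": [0,0,0],"gripper": 0},
    {"slide": [0,0,-0.008],"dr": [0,0,0],"gripper": 0},
    {"slide": [0,0,-0.008],"dr": [0,0,0],"gripper": 0},
  ],
)

```text
time: 50.6
ee_pos: [0.441, -0.3153, 0.1824]
ee_rot: [-0.0, 0.728, 0.686, -0.0]
ft_force: [-0.2, -0.3, -1.9]
finger_gap: 0.109
finger_force: 43.5
```

arm_command(
  series=[
    {"slide": [0,0,-0.001],"dr": [0,0,0],"gripper": 0},
    {"slide": [0,0,-0.002],"dr": [0,0,0],"gripper": 0},
    {"slide": [0,0,-0.003],"dr": [0,0,0],"gripper": 0},
    {"slide": [0,0,-0.004],"dr": [0,0,0],"gripper": 0},
    {"slide": [0,0,-0.004],"dr": [0,0,0],"gripper": 0},
  ],
)

```text
time: 51.02
ee_pos: [0.4411, -0.3153, 0.1807]
ee_rot: [0.0, 0.728, 0.686, -0.0]
ft_force: [-1.9, 0.7, 3.0]
finger_gap: 0.108
finger_force: 44.1
```

arm_command(
  series=[
    {"slide": [0,0,0],"dr": [0,0,0],"gripper": 0.15},
    {"slide": [0,0,0],"dr": [0,0,0],"gripper": 0.25},
    {"slide": [0,0,0],"dr": [0,0,0],"gripper": 0.4},
    {"slide": [0,0,0],"dr": [0,0,0],"gripper": 0.4},
    {"slide": [0,0,0.02],"dr": [0,0,0],"gripper": 0.4},
    {"slide": [0,0,0.06],"dr": [0,0,0],"gripper": 0.4},
    {"slide": [0,0,0.12],"dr": [0,0,0],"gripper": 0.4},
    {"slide": [0,0,0.2],"dr": [0,0,0],"gripper": 0.4},
    {"slide": [0,0,0.26],"dr": [0,0,0],"gripper": 0.4},
    {"slide": [0,0,0.26],"dr": [0,0,0],"gripper": 0.4},
  ],
)

```text
time: 51.85
ee_pos: [0.4431, -0.3162, 0.3176]
ee_rot: [0.004, 0.728, 0.686, 0.001]
ft_force: [0.4, 0.0, -0.1]
finger_gap: 0.402
finger_force: 0.0
```

arm_command(
  series=[
    {"slide": [-0.1,-0.5,0],"dr": [0,0,0],"gripper": 0.6},
    {"slide": [-0.1,-0.5,0],"dr": [0,0,0],"gripper": 0.6},
    {"slide": [-0.1,-0.5,0],"dr": [0,0,0],"gripper": 0.6},
    {"slide": [-0.1,-0.5,0],"dr": [0,0,0],"gripper": 0.6},
    {"slide": [-0.1,-0.5,0],"dr": [0,0,0],"gripper": 0.6},
    {"slide": [-0.1,-0.5,0],"dr": [0,0,0],"gripper": 0.6},
    {"slide": [-0.1,-0.5,0],"dr": [0,0,0],"gripper": 0.6},
    {"slide": [-0.1,-0.5,0],"dr": [0,0,0],"gripper": 0.6},
    {"slide": [-0.1,-0.5,0],"dr": [0,0,0],"gripper": 0.6},
    {"slide": [-0.1,-0.5,0],"dr": [0,0,0],"gripper": 0.6},
  ],
)

```text
time: 52.68
ee_pos: [0.3918, -0.5642, 0.3109]
ee_rot: [0.0, 0.727, 0.687, 0.0]
ft_force: [0.4, 0.2, 0.1]
finger_gap: 0.598
finger_force: 0.0
```

```bash
python3 look.py 14; python3 - <<'E'
from h import *
a=cv2.imread('pics/top14.png')[80:300,130:490]; b=cv2.imread('pics/side14.png')[60:330,180:460]
cv2.imwrite('pics/fin_t.png',cv2.resize(a,None,fx=2.2,fy=2.2)); cv2.imwrite('pics/fin_s.png',cv2.resize(b,None,fx=2.2,fy=2.2))
f=np.load('side14.npz'); P=cloud('side',f['d']); q=P[(P[...,0]>.39)&(P[...,0]<.49)&(P[...,1]<-.25)&(P[...,1]>-.38)&(P[...,2]>.165)&(P[...,2]<.22)]; print('fin',rect(q),q.max(0))
E
```

```text
top
 in carton [311.4 176.9] 156 [0.6361 0.0409] ztop 0.08690452374039126
 in carton [335.9 178.5] 160 [ 0.6322 -0.0427] ztop 0.08797066682190328
 in carton [360.9 179.9] 159 [ 0.6296 -0.128 ] ztop 0.08861972020235187
 in carton [386.3 181.5] 159 [ 0.6259 -0.2148] ztop 0.088613522173783
side
[313.4 347.5] 141 [0.5084 0.3883]
 in carton [312.3 173. ] 87 [ 0.6264 -0.2279] ztop 0.08692638972658472
 in carton [305.4 187.4] 103 [ 0.6301 -0.1395] ztop 0.08737981946396438
 in carton [298.1 203.4] 123 [ 0.6329 -0.0518] ztop 0.0871930339793607
 in carton [289.9 219.3] 94 [0.6376 0.0275] ztop 0.08722876902243304
[ 0.3919 -0.5641  0.3111] [0.0002 0.7269 0.6867 0.0002]
fin (array([ 439.8, -313. ]), array([46. , 10.5]), 87.5) [ 0.44541995 -0.28982369  0.19540611]
```

View pics/fin_t.png

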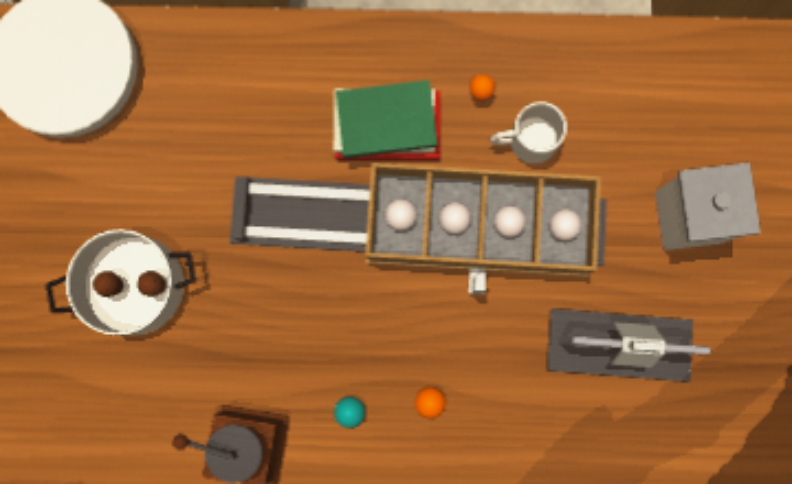

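View pics/fin_s.png

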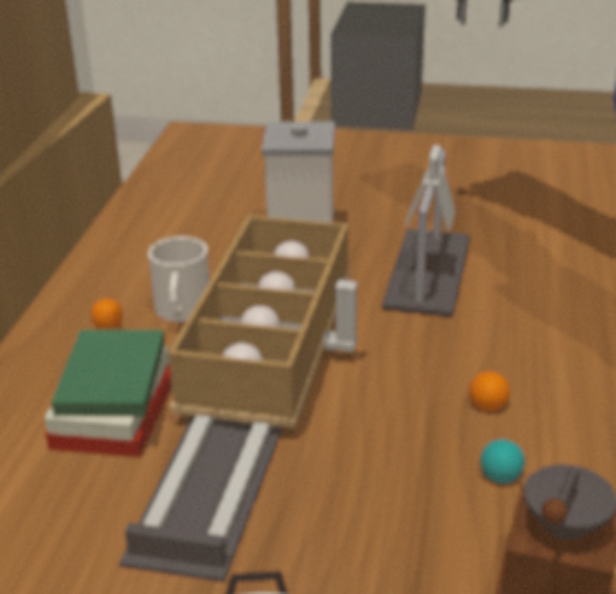

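Both feet are in the pot, and each compartment of the carton holds one of the four weights. The carton is at the right-hand stop, the marker sits astride the bar (fin top about 195 mm, 194 mm expected), and the bystanders are where they were. Handing in.

```bash
python3 -c "
from rig import robot
print(robot.sign_off())"
```

```text
the job is handed in; nothing more can be done
None
```

The job is handed in, with no verdict returned: both feet are in the pot, the four paperweights were set down one per compartment at the loading stop, the carton is home against the collection stop, the marker hangs astride the bar, and the bystanders were not moved.

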